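# Hang the inspection light from the eye over the board

## Robot

A 7-joint arm with a two-finger parallel gripper is mounted at the origin on the work surface. World frame = base frame: x ahead of the robot, y to its left, z up, the work surface at z = 0. Lengths are in m, angles in rad, forces in N, time in s.
With the tool pointing down it reaches from about 0.425 to 0.925 m from the base axis. Payload 6.8 kg.
Tool frame: the origin (TCP) lies midway between the tips of the shut fingers; the grasp point (between the pads) lies 19 mm behind it (bot.pinch_z is the distance from the TCP to the grasp point, in m); x points along the fingers, y is the direction in which the jaws open and shut, and the axes are right-handed (so a half turn about x gives the same grasp; the last joint's range is limited). The gripper opens to 85 mm and grips with 20 to 120 N. Pads are 22 mm wide; open, the fingers measure 114 mm over their backs; the gripper's body (76 mm by 85 mm) begins 54 mm behind the grasp point. The pads swing forward as they close: fully open they stand 13 mm farther back than shut.
Start: joints at [-1.392, 0.477, 0.022, 1.555, -0.011, 1.109, -0.083], TCP at [0.191, 0.647, 0.231] pointing down, gripper open.
Joint ranges: [-2.96, 2.96], [-0.34, 2.1], [-1.41, 1.46], [0.24, 2.44], [-1.37, 4.51], [0.17, 1.92], [-2.96, 2.96]. Speed limits (rad/s): [2.39, 2.39, 3.14, 3.14, 3.14, 3.14, 3.14].

## Interface

Orientations are given as a unit quaternion [w, x, y, z].
In Python, from station import bot gives the robot as it stands. The module is installed in compiled form; this text tells all that it offers.
- The arm moves only by the tool step_arm, never from a script. Its argument "plan" is a list of rows, each a list of 6 numbers: the shift along the tool's x, y, z in units of 40 mm (1.0 is 40 mm), then the turn, a rotation vector about the tool's x, y, z in units of 360 degrees (1.0 is 360 degrees). In form: [[dx, dy, dz, ax, ay, az], ...]. A call has 1 to 8 rows; each row shifts and turns the commanded pose from where the row before left it, along the tool's axes as they then stand; what a row does not reach is not made up. A row lasts 1/8 s, in which the tool goes at most 62.5 mm and 10.7 degrees, less where a joint would pass 70% of its speed; a pose out of reach is approached as far as the arm can. A call with a number of a shift or a turn outside -1 to 1 is refused whole. A call with a gripper value outside its range is refused whole. "fingers" is the closure, from -1 (fully open) to 1 (shut), set as the call begins (left out, the last holds). The fingers move at their own pace and stop on an object; "force" is the grip in N (left out, the last holds). Time passes only in rows, so rows that do not move let the fingers close. It gives the time, the measured TCP pose, the force and the opening at its end, in the units of the state.
- bot.get_obs(): the state, without advancing time (a new reading comes with each control period).
- bot.read_camera(name): name is "side" or "top"; returns (picture, depth): 400x640x3 uint8, red, green, blue; 400x640 float32, m along the optical axis (not along the pixel's ray), 0 where there is no reading.
- bot.camera_model(name): a dict with "mtx" (3x3 intrinsics, pixels), "origin" and "rotation" of the camera in the world. Camera axes: x right, y up, looking along -z (the intrinsics and any distortion apply to the point x, -y, -z); pixel columns grow to the right and rows downward; lengths in m; the calibration is good to about 2 mm. A picture is of the moment at which its call begins. camera_model takes no time and is no camera call.
- bot.hand_in(): hands the job in, once; it reports no verdict.
The state is a dict: "t": time; "q": joint angles; "joint_vel": joint speeds; "joint_torque": joint torques, N m; "eef_pos": TCP position; "tool_rot": TCP orientation; "contact_force": force on the tool from outside, world axes, zero at the start; "torque": the same for the moment, N m; "gripper_width": opening from 0.0 (shut) to 1.0 (fully open).
Only numpy, scipy, OpenCV 4.12 (cv2) and the standard library are available. Lean on these libraries where they do the work, as an engineer would, in place of code of your own. Each camera call takes 0.05 s, during which the arm holds its last target.

## Task

Take the inspection light out of its charging dock and hang it by its hook in the lifting eye under the stand's arm, so that it hangs still and straight down over the board. The eye is narrow for the curled hook: tilt the light and feed the point of the hook round through the eye without forcing anything, and let go only once the eye carries the light. Leave the bottle, the jar and the nozzle where they are.

Things in the scene. Friction and masses are not known exactly. Their poses are not given: they have to be found in the camera images.
- light_mid (a point): centre of the bar of the cordless inspection light, where it is grasped across its 36 mm width: a dark bar 115 mm long (z), 36 mm wide (x), 28 mm thick (y), with a steel C hook at one end; 0.2 to 0.35 kg, balanced within 8 mm of this point. Axes of the light: z along the bar towards the hook, x across the width, y out of the face with the white strip
- light: the whole light, same origin and axes. At the start it leans in the dock at 45 degrees, hook up, strip face up; it comes out square to the bed (along its +y) or along its +z. Held loosely by its sides it turns between the fingers; once hung it swings easily on the eye, and if let go well off plumb it goes on swinging for a long time
- hook_center (a point): centre of the hook's circle, 99.5 mm from the bar's centre along +z; axes of the light. Round steel 9 mm thick in the light's y-z plane, radius 30 mm to the middle of the steel. From the bar's end a 12 mm neck on the z axis meets the circle at its -z side; the steel then runs round by -y, +z and +y and ends 20 degrees past +y; the mouth is the open part from there to the neck
- hook_tip (a point): the point of the hook: end of the middle of the steel, 28.2 mm along y and 89.2 mm along z from the centre of the bar; axes of the light
- hook_seat (a point): where the middle of the eye's lower bar lies when the light hangs: inside the hook on the light's z axis, 120 mm from the centre of the bar; axes of the light
- eye_center (a point): centre of the steel lifting eye under the stand's arm, 300 mm above the bench: a ring with a 25 mm hole, of round steel 10 mm thick (45 mm outside). Axes of the stand: z up, y along the arm away from the post. The ring stands in the x-z plane, so its hole runs along y
- eye_bar (a point): middle of the steel at the lowest place of the eye, 17.5 mm under its centre; axes of the stand. The light goes in with its x parallel to the stand's x: hook below the eye and up on its -y side, bar out on the +y side about 60 degrees from upright, then the hook's point is fed through the hole towards +y while the bar swings down
- stand: the fixed rework stand: white base 260 by 380 mm, carriage with two clamp bars and a green board (all under 60 mm high), post and arm. Origin on the bench, 60 mm in -y from below the eye; z up, y along the arm. The arm is 30 by 30 mm, its underside 22.5 mm above the eye's centre; it ends 17 mm beyond the eye in +y and runs back to the post (to 356 mm high) 240 mm behind the eye
- dock: the fixed charging dock, base 90 by 150 mm; origin on the bench, 78 mm straight below the centre of the docked bar. z up; the light leans in its y-z plane, foot towards +y, hook towards -y. The bed behind the bar is 30 mm wide; cheeks stand beside the 23 mm of the bar nearest its foot, the rest of the bar's sides is free
- flux_bottle: amber bottle, 52 mm across, 120 mm high, loose; origin at the centre of its underside
- ball_jar: small glass jar with a white lid, 48 mm across, 55 mm high, loose; origin at the centre of its underside
- nozzle: square steel hot-air nozzle, 44 by 44 mm, 60 mm high with a round neck, loose; origin at the centre of its underside
Not all that is in view belongs to the job. What is shaped like the light but blue is not meant.

How it is judged:
On the way:
1. the hook rests on the eye's lower bar, near its seat, while the light is still held (distance between hook_seat and eye_bar below 0.016 m and contact force between light and stand above 0.5 N and contact force between the fingers and light above 0.5 N), for 0.1 s.
At the end, for the whole second after the job is handed in: The light hangs by its hook in the eye: eye's lower bar inside the hook within 16 mm of its seat, bar within 0.25 rad of vertical, carried by the eye (over 1 N), at rest (under 0.05 m/s and 0.5 rad/s) (distance between hook_seat and eye_bar below 0.016 m and angle between light's own z axis and vertical below 0.25 rad and contact force between light and stand above 1 N and linear speed of light below 0.05 m/s and angular speed of light below 0.5 rad/s); the robot touches nothing.
It fails at once if the stand, its arm or its eye is pushed with more than 25 N (contact force between anything else and stand above 25 N).
It fails at once if the flux bottle, the jar or the nozzle is moved by more than 20 mm (distance of any of flux_bottle, ball_jar, nozzle from where it was at the start of the episode above 0.02 m).
It also fails if it takes over 62 s, if anything falls off the work surface, if the arm or the gripper's body presses on something with over 40 N, if the wrist force passes 120 N, or if a joint passes its speed limit or range.

## Working session

There is one attempt and no reset: what is moved stays moved. The work goes in short steps, Python scripts to look and compute and a tool call to move; the robot and the scene stay as the last step left them, time stands still between calls to the robot, and variables do not carry over. Pictures are saved under pics/ and viewed, and the job is handed in when it is done.

Besides the shell and the picture viewer there is one more tool, called after ">>>" as name([rows], argument=value, ...), one row to a line, values as JSON. step_arm: Moves the arm, as the interface text tells. Shifts and turns lie within -1 to 1; 1 stands for 40 mm of shift or 360 degrees of turn. Its arguments: {"type":"object","properties":{"plan":{"type":"array"},"fingers":{"type":"number"},"force":{"type":"number"}},"required":["plan"]}

```bash
mkdir -p pics
python3 - <<'E'
from station import bot
import cv2,numpy as np
print(bot.get_obs()); print(bot.pinch_z)
for n in ("side","top"):
    p,d=bot.read_camera(n); cv2.imwrite(f"pics/{n}0.png",p[:,:,::-1]); np.savez(f"{n}0.npz",p=p,d=d)
    print(n,bot.camera_model(n))
E
```

```text
{'t': 0.0, 'q': array([-1.39209923,  0.47780538,  0.02234865,  1.55645803, -0.0115176 ,
        1.10927817, -0.08310444]), 'joint_vel': array([-0.00019412,  0.00080916,  0.00076052,  0.0016378 ,  0.00077118,
        0.00100466, -0.00017952]), 'joint_torque': array([ 2.38128911e-05, -5.96457803e+01,  1.60783600e+00, -2.81192708e+01,
        1.24084359e-02,  9.52425442e-03,  1.90153071e-05]), 'eef_pos': array([0.19079282, 0.64685948, 0.23031955]), 'tool_rot': array([ 0.69980043,  0.10040851,  0.69989725, -0.10169235]), 'contact_force': array([-0.51044723, -0.2640316 ,  0.10610548]), 'torque': array([ 0.00576375,  0.00718074, -0.07454121]), 'gripper_width': 0.9991001370647695}
0.0187
side {'mtx': array([[378.37164525,   0.        , 318.99672736],
       [  0.        , 378.37164525, 202.7340583 ],
       [  0.        ,   0.        ,   1.        ]]), 'origin': array([ 0.43930202, -0.72762942,  0.88717543]), 'rotation': array([ 0.9318576 ,  0.33945373, -0.05250711, -0.1168571 ])}
top {'mtx': array([[373.91196955,   0.        , 321.25251145],
       [  0.        , 373.91196955, 205.56920427],
       [  0.        ,   0.        ,   1.        ]]), 'origin': array([ 0.46208737, -0.15577044,  1.15849922]), 'rotation': array([ 0.70565797,  0.05799565, -0.05935615, -0.70367619])}
```

View pics/side0.png

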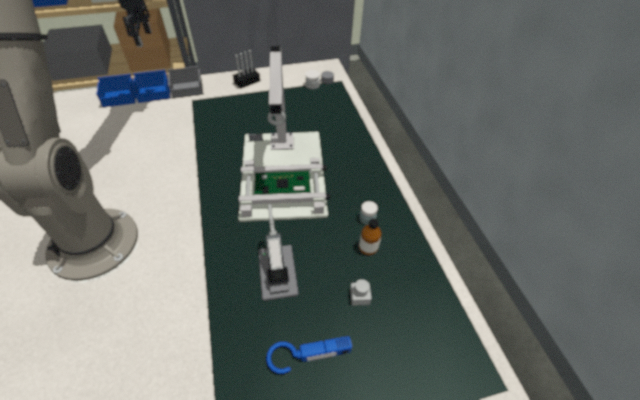

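View pics/top0.png

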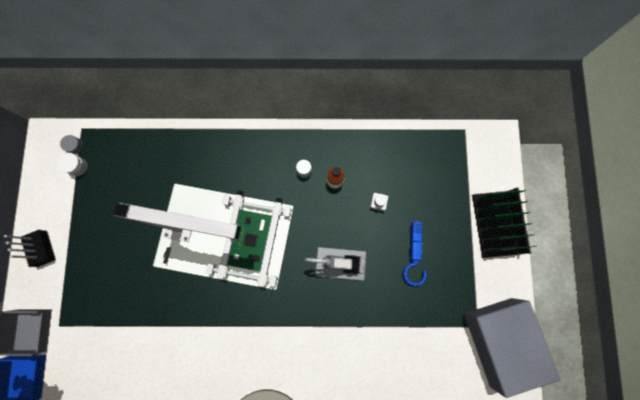

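```bash
cat > h.py <<'E'
import numpy as np,cv2
from station import bot
from scipy.spatial.transform import Rotation as R
def rq(q): return R.from_quat([q[1],q[2],q[3],q[0]])
def cloud(n,d):
    m=bot.camera_model(n);K=m['mtx']
    v,u=np.mgrid[:d.shape[0],:d.shape[1]]
    P=np.stack([(u-K[0,2])/K[0,0]*d,-(v-K[1,2])/K[1,1]*d,-d],-1)
    return rq(m['rotation']).apply(P.reshape(-1,3)).reshape(P.shape)+m['origin']
def proj(n,p):
    m=bot.camera_model(n);K=m['mtx']
    c=rq(m['rotation']).inv().apply(np.atleast_2d(p)-m['origin'])
    return np.c_[K[0,0]*c[:,0]/-c[:,2]+K[0,2],K[1,1]*-c[:,1]/-c[:,2]+K[1,2]]
E
python3 - <<'E'
from h import *
for n,(r0,r1,c0,c1) in {"side":(30,310,190,400),"top":(150,300,100,400)}.items():
    z=np.load(f"{n}0.npz");p,d=z['p'],z['d']
    C=cloud(n,d)
    c=p[r0:r1,c0:c1,::-1]
    s=2 if n=="side" else 2.6
    cv2.imwrite(f"pics/{n}0z.png",cv2.resize(c,None,fx=s,fy=s,interpolation=cv2.INTER_CUBIC))
    if n=="side":
        for vu in [(50,276),(80,277),(110,273),(150,262),(210,300),(245,275),(280,278),(225,271)]: print(n,vu,C[vu].round(3))
    else:
        for vu in [(210,122),(232,235),(222,180),(262,345),(262,312),(268,335),(168,303),(180,335),(200,379),(220,140),(300,300)]: print(n,vu,C[vu].round(3))
E
```

```text
side (50, 276) [0.587 0.266 0.358]
side (80, 277) [0.563 0.124 0.354]
side (110, 273) [0.534 0.028 0.335]
side (150, 262) [0.513 0.258 0.011]
side (210, 300) [ 0.58  -0.033  0.015]
side (245, 275) [ 0.48  -0.202  0.109]
side (280, 278) [ 0.472 -0.263  0.046]
side (225, 271) [ 0.481 -0.15   0.124]
top (210, 122) [0.586 0.275 0.357]
top (232, 235) [0.539 0.029 0.351]
top (222, 180) [0.56  0.148 0.355]
top (262, 345) [ 0.48  -0.225  0.091]
top (262, 312) [ 0.481 -0.13  -0.001]
top (268, 335) [ 0.463 -0.196  0.115]
top (168, 303) [ 0.763 -0.102  0.053]
top (180, 335) [ 0.718 -0.198  0.089]
top (200, 379) [ 0.664 -0.331  0.056]
top (220, 140) [0.565 0.237 0.35 ]
top (300, 300) [ 0.368 -0.095  0.004]
```

View pics/side0z.png

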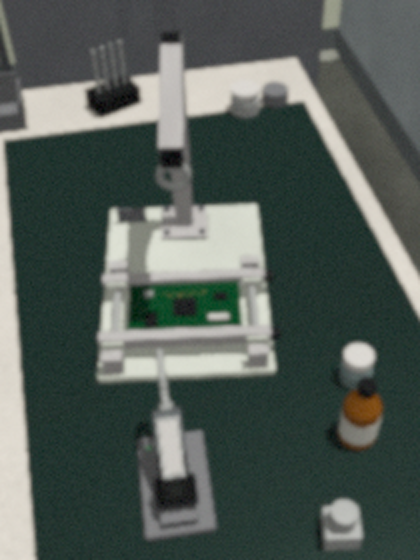

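View pics/top0z.png

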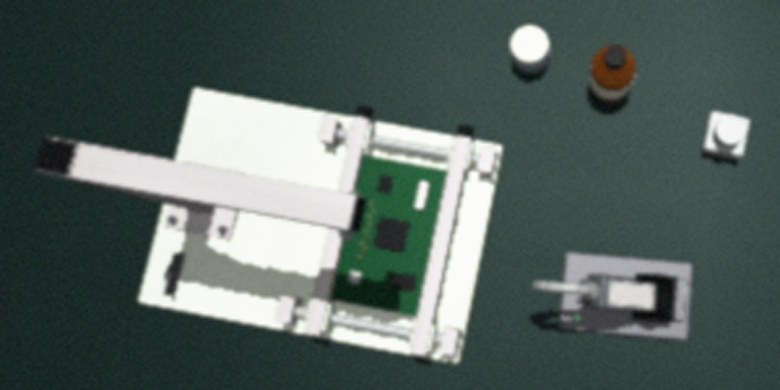

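```bash
cat > fit.py <<'E'
from h import *
def rect(P):
    (c,s,a)=cv2.minAreaRect((P[:,:2]*1000).astype(np.float32)); return np.round(c,1),np.round(s,1),round(a,2)
for n in("side","top"):
    z=np.load(f"{n}0.npz");p,d=z['p'],z['d'];C=cloud(n,d)
    ok=d>0
    m=ok&(abs(C[...,2]-.3525)<.008)&(C[...,0]>.48)&(C[...,0]<.64)&(C[...,1]<.32)&(C[...,1]>-.02)
    m=cv2.morphologyEx(m.astype(np.uint8),cv2.MORPH_OPEN,np.ones((3,3)))>0
    A=C[m];print(n,'arm',rect(A),A.mean(0).round(4),len(A))
    mm=A[:,:2].mean(0);w,v=np.linalg.eigh(np.cov((A[:,:2]-mm).T));print('   dir',v[:,1], 'ext',((A[:,:2]-mm)@v).min(0),((A[:,:2]-mm)@v).max(0))
    # eye
    m=ok&(C[...,2]>.27)&(C[...,2]<.325)&(C[...,0]>.48)&(C[...,0]<.6)&(C[...,1]<.12)&(C[...,1]>-.02)
    E=C[m]; print(n,'eye',len(E),E.mean(0).round(4) if len(E) else '')
    # dock + light
    b=ok&(C[...,0]>.4)&(C[...,0]<.56)&(C[...,1]>-.34)&(C[...,1]<-.12)
    for lo,hi in((.008,.02),(.004,.03)):
        A=C[b&(C[...,2]>lo)&(C[...,2]<hi)]; print('dock',lo,rect(A),len(A))
    A=C[b&(C[...,2]>.05)];hsv=cv2.cvtColor(p,cv2.COLOR_RGB2HSV)
    print(' light',len(A),A.min(0).round(3),A.max(0).round(3))
    m=b&(C[...,2]>.04)&(hsv[...,2]>170);A=C[m];c=A.mean(0);w,v=np.linalg.eigh(np.cov((A-c).T));print(' strip',len(A),c.round(4),v.T.round(3),np.sqrt(w))
    t=((A-c)@v);print(t.min(0),t.max(0))
    m=ok&(C[...,2]>.02)
    # objects
    for nm,(x,y) in dict(jar=(.763,-.102),bot=(.718,-.198),noz=(.664,-.331)).items():
        A=C[m&(np.hypot(C[...,0]-x,C[...,1]-y)<.05)];print(' ',nm,(A.min(0)/2+A.max(0)/2).round(3),A.max(0).round(3))
E
python3 fit.py
```

```text
side arm (array([562. , 158.3]), array([272.8,  29.9]), 79.27) [0.5604 0.1442 0.3537] 710
   dir [0.18587725 0.98257297] ext [-0.01400136 -0.12230522] [0.01590362 0.15047822]
side eye 125 [0.5411 0.0399 0.3004]
dock 0.008 (array([ 475. , -218.2]), array([156.3,  89.8]), 85.03) 943
dock 0.004 (array([ 480. , -229.9]), array([218.6, 158.3]), 89.91) 1352
 light 835 [ 0.446 -0.267  0.05 ] [ 0.499 -0.126  0.185]
 strip 314 [ 0.4769 -0.2099  0.1079] [[-0.049 -0.773  0.632]
 [-0.998  0.069  0.007]
 [-0.049 -0.63  -0.775]] [0.00297406 0.00662376 0.03776771]
[-0.0067298  -0.01255442 -0.10220341] [0.00977478 0.0119614  0.04702118]
  jar [ 0.765 -0.102  0.041] [ 0.787 -0.08   0.061]
  bot [ 0.733 -0.202  0.073] [ 0.758 -0.178  0.125]
  noz [ 0.664 -0.335  0.042] [ 0.69  -0.309  0.064]
top arm (array([564.9, 159. ]), array([271.9,  30.1]), 79.51) [0.5645 0.1577 0.3526] 1712
   dir [0.18203524 0.98329201] ext [-0.01523041 -0.13458505] [0.01487172 0.13733914]
top eye 26 [0.5367 0.0405 0.3088]
dock 0.008 (array([ 498.1, -229.4]), array([170.6, 134.3]), 84.96) 831
dock 0.004 (array([ 479.1, -230.1]), array([156.9, 219.1]), 0.19) 1095
 light 520 [ 0.449 -0.263  0.05 ] [ 0.501 -0.12   0.184]
 strip 174 [ 0.4782 -0.2028  0.116 ] [[-0.082 -0.749  0.658]
 [-0.995  0.102 -0.007]
 [-0.062 -0.655 -0.753]] [0.00407977 0.00601167 0.0462555 ]
[-0.0162446  -0.01294028 -0.0986072 ] [0.01397535 0.01229492 0.05977058]
  jar [ 0.767 -0.104  0.041] [ 0.789 -0.082  0.06 ]
  bot [ 0.735 -0.2    0.072] [ 0.761 -0.175  0.124]
  noz [ 0.666 -0.335  0.043] [ 0.691 -0.31   0.065]
```

```bash
cat > fit2.py <<'E'
from h import *
from scipy.optimize import least_squares
def sdL(p): # light-frame points, m
    q=abs(p)-np.array([.018,.014,.0575]);o=np.linalg.norm(np.maximum(q,0),axis=1)+np.minimum(q.max(1),0)
    y,z=p[:,1],p[:,2]-.0995;a=np.arctan2(z,y)
    inm=(a<np.deg2rad(-20))&(a>-np.pi/2)
    ring=np.hypot(np.hypot(y,z)-.03,p[:,0])-.0045
    t=np.linalg.norm(p-np.array([0,.0282,.0892]),axis=1)-.0045
    h=np.where(inm,t,ring)
    zz=np.clip(p[:,2],.0575,.0695);nk=np.linalg.norm(p-np.c_[0*zz,0*zz,zz],axis=1)-.0045
    return np.minimum(np.minimum(o,h),nk)
def frame(psi,th): # psi azimuth of dock y; th tilt
    yd=np.array([np.cos(psi),np.sin(psi),0]);u=np.array([0,0,1.])
    z=-np.sin(th)*yd+np.cos(th)*u;y=np.cos(th)*yd+np.sin(th)*u
    return np.c_[np.cross(y,z),y,z]
if __name__=="__main__":
  P={}
  for n in("side","top"):
    z=np.load(f"{n}0.npz");p,d=z['p'],z['d'];C=cloud(n,d)
    b=(d>0)&(C[...,0]>.4)&(C[...,0]<.56)&(C[...,1]>-.34)&(C[...,1]<-.08)&(C[...,2]>.07)
    P[n]=C[b]
  for n in("side","top","both"):
    A=np.vstack(list(P.values())) if n=="both" else P[n]
    f=lambda v:sdL((A-np.array([v[0],v[1],.078+v[3]]))@frame(v[2],np.pi/4+v[4]))
    for fix in (1,0):
      g=(lambda w:f(np.r_[w,0,0])) if fix else f
      r=least_squares(g,[.475,-.22,-1.658]+([] if fix else [0,0]),loss='soft_l1',f_scale=.002)
      print(n,len(A),r.x.round(4),np.median(abs(r.fun)))
  # eye ring from clouds: torus fit, fixed yaw
  for n in("side","top"):
    z=np.load(f"{n}0.npz");d=z['d'];C=cloud(n,d)
    m=(d>0)&(C[...,2]>.272)&(C[...,2]<.318)&(abs(C[...,0]-.541)<.035)&(abs(C[...,1]-.041)<.035)
    A=C[m]
    psi=np.arctan2(-.983,-.184);ys=np.array([np.cos(psi),np.sin(psi),0]);xs=np.array([ys[1],-ys[0],0])
    def tor(v):
        q=A-v;x=q@xs;y=q@ys;zz=q[:,2]
        return np.hypot(np.hypot(x,zz)-.0175,y)-.005
    r=least_squares(tor,[.541,.041,.3],loss='soft_l1',f_scale=.002);print(n,'eye',len(A),r.x.round(4),np.median(abs(r.fun)))
E
python3 fit2.py
```

```text
side 634 [ 0.4751 -0.217  -1.6607] 0.0012105223973373335
side 634 [ 0.4753 -0.2152 -1.6589  0.0021  0.0125] 0.0010704628670597975
top 419 [ 0.4766 -0.2176 -1.6632] 0.0009551199819823599
top 419 [ 4.7650e-01 -2.1740e-01 -1.6653e+00  6.0000e-04  4.4000e-03] 0.0009964668506256824
both 1053 [ 0.4754 -0.2172 -1.6708] 0.001147062104172052
both 1053 [ 4.7550e-01 -2.1650e-01 -1.6704e+00  1.0000e-03  5.0000e-03] 0.0011022967134312793
side eye 119 [0.5418 0.0438 0.3015] 0.0007638491449335864
top eye 24 [0.543  0.0422 0.2997] 0.0003097243168229862
```

>>> step_arm([
  [-1, 0, 0, 0, 0, 0],
  [-1, 0, 0, 0.02, 0, 0],
  [-1, 0, 0, 0.03, 0, 0],
  [-1, 0, 0, 0.03, 0, 0],
  [-1, 0, 0, 0.03, 0, 0],
  [-1, 0, 0, 0.03, 0, 0],
], fingers=-1, force=60)

```text
t: 0.85
eef_pos: [0.1908, 0.6471, 0.4721]
tool_rot: [0.59, 0.39, 0.59, -0.39]
contact_force: [1.0, 1.3, -1.1]
gripper_width: 1.0
```

```bash
cat > st.py <<'E'
from h import *
o=bot.get_obs();M=rq(o['tool_rot']).as_matrix()
print('t',round(o['t'],2),'q',o['q'].round(3),'\npos',o['eef_pos'].round(4),'F',o['contact_force'].round(2),'T',o['torque'].round(2),'w',round(o['gripper_width'],3));print('x',M[:,0].round(3),'y',M[:,1].round(3),'z',M[:,2].round(3))
open('log.txt','a').write(repr(list(map(float,np.r_[o['q'],o['eef_pos'],o['tool_rot']])))+'\n')
E
python3 st.py
```

```text
t 0.85 q [-1.515  0.378  0.213  1.187 -0.078  1.585 -0.915] 
pos [0.1908 0.6471 0.4721] F [ 1.    1.32 -1.09] T [ 0.03 -0.05 -0.03] w 1.0
x [-0.    -0.001 -1.   ] y [ 0.92   0.391 -0.001] z [ 0.391 -0.92   0.001]
```

```bash
cat > plan.py <<'E'
import numpy as np,heapq,sys
beta=np.deg2rad(30)
ys=np.arange(-75,41,2.);zs=np.arange(-80,1,2.);ts=np.arange(0,121,4.)
# clearance: obstacle points vs. light shape expressed in hook-centre frame (inverse transform)
def sd(y,z): # hook-centred local coords mm
    a=np.arctan2(z,y);inm=(a<np.deg2rad(-20))&(a>-np.pi/2)
    ring=np.where(inm,np.hypot(y-28.19,z+10.26),abs(np.hypot(y,z)-30))-4.5
    nk=np.hypot(y,z-np.clip(z,-42,-30))-4.5
    qy=abs(y)-14;qz=abs(z+99.5)-57.5
    bar=np.hypot(np.maximum(qy,0),np.maximum(qz,0))+np.minimum(np.maximum(qy,qz),0)
    # gripper body
    yy=y;zz=z+99.5
    al=yy*np.cos(beta)+zz*np.sin(beta);pe=-yy*np.sin(beta)+zz*np.cos(beta)
    qy=abs(al-204)-150;qz=abs(pe)-45
    g=np.hypot(np.maximum(qy,0),np.maximum(qz,0))+np.minimum(np.maximum(qy,qz),0)
    return np.minimum.reduce([ring,nk,bar,g])
obs=[(0,-17.5,5.5),(0,17.5,5.5)]+[(17-k,22.5,0) for k in range(0,150,4)]+[(17,z,0) for z in range(24,54,5)]
def clr(Y,Z,T):
    c=np.full(Y.shape,1e9);ct,s=np.cos(T),np.sin(T)
    for oy,oz,r in obs:
        dy,dz=oy-Y,oz-Z
        c=np.minimum(c,sd(dy*ct+dz*s,-dy*s+dz*ct)-r)
    return c
if __name__=="__main__":
    Y,Z,T=np.meshgrid(ys,zs,np.deg2rad(ts),indexing='ij');C=clr(Y,Z,T)
    idx=lambda y,z,t:(np.argmin(abs(ys-y)),np.argmin(abs(zs-z)),np.argmin(abs(ts-t)))
    for tmax in (60,68,76,84,92,120):
        g=idx(0,-34,0);s=idx(-67,-40,60)
        cost={s:0};par={};h=[(0,s)];done=set();K=np.argmax(ts>tmax) if tmax<120 else len(ts)
        while h:
            c,u=heapq.heappop(h)
            if u in done: continue
            done.add(u)
            if u==g: break
            for d in [(a,b,e) for a in(-1,0,1) for b in(-1,0,1) for e in(-1,0,1) if a or b or e]:
                v=tuple(np.add(u,d))
                if v[0]<0 or v[1]<0 or v[2]<0 or v[0]>=len(ys) or v[1]>=len(zs) or v[2]>=K or v in done: continue
                cl=C[v]
                if cl<=.3: continue
                nc=c+np.sqrt(sum(x*x for x in d))*(1+60*np.exp(-cl/1.0)+ 3*np.exp(-cl/4))
                if nc<cost.get(v,1e9): cost[v]=nc;par[v]=u;heapq.heappush(h,(nc,v))
        if g not in done: print(tmax,'none',C[s],C[g]);continue
        p=[g]
        while p[-1]!=s:p.append(par[p[-1]])
        p=p[::-1];print(tmax,'min clr',min(C[k] for k in p).round(2))
        if tmax in(68,84,120):
            for k in p: print('  ',ys[k[0]],zs[k[1]],ts[k[2]],C[k].round(1))
E
python3 plan.py
```

```text
60 none -42.83047232344835 3.469724745183459
68 none -42.83047232344835 3.469724745183459
76 none -42.83047232344835 3.469724745183459
84 none -42.83047232344835 3.469724745183459
92 none -42.83047232344835 3.469724745183459
120 none -42.83047232344835 3.469724745183459
```

>>> step_arm([
  [0, 0, 1, 0.03, 0, 0],
  [0, 0.5, 1, 0.03, 0, 0],
  [0, 1, 1, 0.018, 0, 0],
  [0, 0.5, 1, 0, 0, 0],
  [0, 0.5, 1, 0, 0, 0],
  [0, 0.5, 1, 0, 0, 0],
  [0, 0.5, 1, 0, 0, 0],
  [0, 0, 1, 0, 0, 0],
])

```text
t: 1.85
eef_pos: [0.3413, 0.3295, 0.4708]
tool_rot: [-0.479, -0.52, -0.479, 0.52]
contact_force: [-0.5, -0.2, 0.4]
gripper_width: 0.998
```

```bash
python3 st.py
```

```text
t 1.85 q [-1.317 -0.027  0.411  1.66   0.011  1.507 -0.99 ] 
pos [0.3413 0.3295 0.4708] F [-0.54 -0.21  0.37] T [-0.02 -0.03  0.02] w 0.998
x [-0.    -0.001 -1.   ] y [ 0.997 -0.082  0.   ] z [-0.082 -0.997  0.001]
```

```bash
cat > plan2.py <<'E'
import plan as P,numpy as np,heapq
zs=np.arange(-100,1,2.);ys=np.arange(-60,31,2.);ts=np.arange(0,101,4.)
Y,Z,T=np.meshgrid(ys,zs,np.deg2rad(ts),indexing='ij')
idx=lambda y,z,t:(np.argmin(abs(ys-y)),np.argmin(abs(zs-z)),np.argmin(abs(ts-t)))
D=[(a,b,e) for a in(-1,0,1) for b in(-1,0,1) for e in(-1,0,1) if a or b or e]
import sys
for be in map(float,sys.argv[1].split(',')):
    P.beta=np.deg2rad(be);C=P.clr(Y,Z,T)
    for tmax in map(float,sys.argv[2].split(',')):
        K=int((ts<=tmax).sum())
        g=idx(0,-34,0);s=idx(-20,-100,48)
        cost={s:0};par={};h=[(0,s)];done=set()
        while h:
            c,u=heapq.heappop(h)
            if u in done: continue
            done.add(u)
            if u==g: break
            for d in D:
                v=tuple(np.add(u,d))
                if min(v)<0 or v[0]>=len(ys) or v[1]>=len(zs) or v[2]>=K or v in done: continue
                cl=C[v]
                if cl<=.3: continue
                nc=c+np.sqrt(sum(x*x for x in d))*(1+60*np.exp(-cl/1.0)+3*np.exp(-cl/4))
                if nc<cost.get(v,1e9): cost[v]=nc;par[v]=u;heapq.heappush(h,(nc,v))
        if g not in done: print(be,tmax,'none',C[s],C[g]);continue
        p=[g]
        while p[-1]!=s:p.append(par[p[-1]])
        p=p[::-1];print(be,tmax,'min clr',min(C[k] for k in p).round(2),cost[g])
        if len(sys.argv)>3:
            for k in p: print('  ',ys[k[0]],zs[k[1]],ts[k[2]],C[k].round(1))
E
python3 plan2.py -30,-15,0,10,15,20,30 60,68,76,84,100
```

```text
-30.0 60.0 min clr 3.5 114.1038839641506
-30.0 68.0 min clr 3.5 106.17941072490765
-30.0 76.0 min clr 3.5 101.85999579113044
-30.0 84.0 min clr 3.5 99.93519901330677
-30.0 100.0 min clr 3.5 97.9155646074146
-15.0 60.0 min clr 3.5 114.1038839641506
-15.0 68.0 min clr 3.5 106.17941072490765
-15.0 76.0 min clr 3.5 101.85999579113044
-15.0 84.0 min clr 3.5 99.93519901330677
-15.0 100.0 min clr 3.5 97.92468763181256
0.0 60.0 min clr 3.5 114.1038839641506
0.0 68.0 min clr 3.5 106.17941072490765
0.0 76.0 min clr 3.5 101.87223676477866
0.0 84.0 min clr 3.5 100.18190606941361
0.0 100.0 min clr 3.5 99.49984321000893
10.0 60.0 min clr 3.5 114.12834004871141
10.0 68.0 min clr 3.5 106.5656815920073
10.0 76.0 min clr 3.5 103.9730448456354
10.0 84.0 min clr 3.5 103.9730448456354
10.0 100.0 min clr 3.5 103.9730448456354
15.0 60.0 min clr 3.5 114.75706741311613
15.0 68.0 min clr 3.5 109.23917992511649
15.0 76.0 min clr 3.5 109.15419208316558
15.0 84.0 min clr 3.5 109.15419208316558
15.0 100.0 min clr 3.5 109.15419208316558
20.0 60.0 min clr 3.5 119.09374427098179
20.0 68.0 min clr 3.5 116.28094412493229
20.0 76.0 min clr 3.5 116.28094412493229
20.0 84.0 min clr 3.5 116.28094412493229
20.0 100.0 min clr 3.5 116.28094412493229
30.0 60.0 min clr 1.3 239.16467145432034
30.0 68.0 min clr 1.3 239.16467145432034
30.0 76.0 min clr 1.3 239.16467145432034
30.0 84.0 min clr 1.3 239.16467145432034
30.0 100.0 min clr 1.3 239.16467145432034
```

```bash
python3 plan2.py 10 60,72 v
cat > tgt.py <<'E'
from h import *
from fit2 import frame
# remaining move to target, in tool axes & units. target: light centre pos, psi, theta(deg), beta(deg) grasp
def target(pc,psi,th,beta,back=0):
    F=frame(psi,np.deg2rad(th));b=np.deg2rad(beta)
    x=-(np.cos(b)*F[:,1]+np.sin(b)*F[:,2]);y=-F[:,0];M=np.c_[x,y,np.cross(x,y)]
    return np.array(pc)+x*(bot.pinch_z-back),M
def delta(p,M,cur=None):
    o=bot.get_obs();p0,M0=cur if cur else (o['eef_pos'],rq(o['tool_rot']).as_matrix())
    return M0.T@(p-p0)/.04, R.from_matrix(M0.T@M).as_rotvec()/(2*np.pi)
E
python3 - <<'E'
from tgt import *
p,M=target([.4758,-.217,.078],-1.664,45,10,.12)
print(p,M); print(delta(p,M))
E
```

```text
10.0 60.0 min clr 3.5 114.12834004871141
   -20.0 -100.0 48.0 44.9
   -22.0 -98.0 52.0 43.5
   -24.0 -96.0 56.0 42.1
   -26.0 -94.0 56.0 40.8
   -28.0 -92.0 56.0 39.6
   -30.0 -90.0 56.0 38.5
   -32.0 -88.0 56.0 37.4
   -34.0 -86.0 56.0 36.5
   -36.0 -84.0 56.0 35.6
   -38.0 -82.0 56.0 34.9
   -40.0 -80.0 56.0 34.2
   -42.0 -78.0 56.0 33.6
   -42.0 -76.0 56.0 32.0
   -42.0 -74.0 56.0 30.4
   -42.0 -72.0 56.0 28.8
   -42.0 -70.0 56.0 27.2
   -42.0 -68.0 56.0 25.7
   -42.0 -66.0 56.0 24.2
   -42.0 -64.0 56.0 22.7
   -44.0 -62.0 60.0 21.4
   -44.0 -60.0 60.0 20.7
   -44.0 -58.0 60.0 19.8
   -44.0 -56.0 60.0 18.5
   -44.0 -54.0 60.0 17.2
   -44.0 -52.0 60.0 15.9
   -44.0 -50.0 60.0 14.8
   -44.0 -48.0 60.0 13.8
   -44.0 -46.0 60.0 13.0
   -44.0 -44.0 60.0 12.2
   -44.0 -42.0 60.0 11.7
   -44.0 -40.0 60.0 11.3
   -44.0 -38.0 60.0 11.1
   -44.0 -36.0 60.0 11.0
   -44.0 -34.0 60.0 11.2
   -44.0 -32.0 60.0 11.6
   -42.0 -30.0 60.0 10.2
   -40.0 -28.0 60.0 9.2
   -38.0 -26.0 60.0 8.5
   -36.0 -24.0 60.0 8.2
   -34.0 -22.0 60.0 8.4
   -32.0 -22.0 60.0 7.3
   -30.0 -22.0 60.0 6.4
   -28.0 -22.0
[... 1644 characters left out ...]
-26.0 68.0 5.1
   -12.0 -26.0 64.0 5.1
   -10.0 -28.0 60.0 5.5
   -8.0 -28.0 56.0 6.2
   -6.0 -30.0 52.0 6.1
   -4.0 -30.0 48.0 6.9
   -2.0 -30.0 44.0 7.3
   0.0 -30.0 40.0 7.5
   0.0 -30.0 36.0 7.5
   0.0 -30.0 32.0 7.5
   0.0 -30.0 28.0 7.5
   0.0 -30.0 24.0 7.5
   0.0 -30.0 20.0 7.5
   0.0 -30.0 16.0 7.5
   0.0 -30.0 12.0 7.5
   0.0 -30.0 8.0 7.5
   0.0 -30.0 4.0 7.5
   0.0 -32.0 0.0 5.5
   0.0 -34.0 0.0 3.5
[ 0.4703924  -0.27485111  0.1609801 ] [[ 5.33820647e-02  9.95659681e-01 -7.62374893e-02]
 [ 5.71086932e-01 -9.30687896e-02 -8.15596663e-01]
 [-8.19152044e-01  6.93889390e-18 -5.73576436e-01]]
(array([ 7.76000591,  4.4610728 , 14.78488449]), array([0.00165553, 0.09736817, 0.00051927]))
```

>>> step_arm([
  [0, 0.8, 0.9, 0, 0, 0],
  [0, 0.8, 0.9, 0, 0, 0],
  [0, 0.8, 0.9, 0, 0, 0],
  [0, 0.8, 0.9, 0, 0, 0],
  [0, 0.5, 1, 0, 0, 0],
  [0, 0.5, 1, 0, 0, 0],
  [0, 0, 1, 0, 0, 0],
  [0, 0, 1, 0, 0, 0],
])

```text
t: 2.85
eef_pos: [0.4831, 0.0137, 0.4708]
tool_rot: [-0.479, -0.519, -0.48, 0.52]
contact_force: [0.6, 0.8, 0.5]
gripper_width: 1.003
```

```bash
python3 st.py
```

```text
t 2.85 q [-0.963 -0.038  0.796  1.661  0.028  1.509 -0.25 ] 
pos [0.4831 0.0137 0.4708] F [0.6  0.77 0.53] T [ 0.05 -0.01 -0.03] w 1.003
x [-0.001 -0.    -1.   ] y [ 0.997 -0.08  -0.001] z [-0.08  -0.997  0.   ]
```

>>> step_arm([
  [0, 0, 1, 0, 0, 0],
  [0, 0, 1, 0, 0, 0],
  [0, 0, 1, 0, 0, 0],
  [0, 0, 1, 0, 0, 0],
  [0, 0, 1, 0, 0.024, 0],
  [0, 0, 1, 0, 0.024, 0],
  [0, 0, 1, 0, 0.024, 0],
  [0, 0, 1, 0, 0.024, 0],
])

```text
t: 3.85
eef_pos: [0.4594, -0.2699, 0.4465]
tool_rot: [0.34, 0.628, 0.588, -0.38]
contact_force: [1.9, 1.5, 1.4]
gripper_width: 0.998
```

```bash
python3 st.py
python3 - <<'E'
from tgt import *
for b in (.12,0): print(delta(*target([.4758,-.217,.078],-1.664,45,10,b)))
E
```

```text
t 3.85 q [-0.075  0.429  1.076  1.489 -0.667  1.861  0.901] 
pos [ 0.4594 -0.2699  0.4465] F [1.9  1.46 1.4 ] T [-0.45  0.02 -0.02] w 0.998
x [ 0.02   0.481 -0.877] y [ 0.997 -0.077 -0.02 ] z [-0.078 -0.873 -0.481]
(array([6.20322553, 0.42861556, 3.51805311]), array([0.00042395, 0.01739706, 0.00404636]))
(array([9.18435313, 0.5051638 , 3.19091613]), array([0.00042395, 0.01739706, 0.00404636]))
```

```bash
cat > kin.py <<'E'
from h import *
import itertools
from scipy.optimize import least_squares
L=[eval(l) for l in open('log.txt')]
L.insert(0,[-1.39209923,0.47780538,0.02234865,1.55645803,-0.0115176,1.10927817,-0.08310444,0.19079282,0.64685948,0.23031955,0.69980043,0.10040851,0.69989725,-0.10169235])
L=np.array(L)
def Rz(a):return R.from_euler('z',a).as_matrix()
def Ry(a):return R.from_euler('y',a).as_matrix()
def fk(q,s,c1,c7,d):
    A=Rz(s[0]*q[0]+c1);p=np.array([0,0,d[0]])+A@[d[4],d[5],0]
    A=A@Ry(s[1]*q[1])@Rz(s[2]*q[2]);p=p+A@[d[6],d[7],d[1]]
    A=A@Ry(s[3]*q[3])@Rz(s[4]*q[4]);p=p+A@[d[8],d[9],d[2]]
    A=A@Ry(s[5]*q[5])@Rz(s[6]*q[6]+c7);p=p+A@[d[10],d[11],d[3]]
    # tool x along the A z axis
    M=np.c_[A[:,2],A[:,0],A[:,1]]
    return p,M
if __name__=="__main__":
    best=[]
    M=[rq(r[10:14]).as_matrix() for r in L]
    for s in itertools.product((1,-1),repeat=7):
        if s[1]<0: continue
        def res(v): 
            out=[]
            for r,m in zip(L,M):
                _,mm=fk(r[:7],s,v[0],v[1],np.zeros(12)); out.append((mm-m).ravel())
            return np.concatenate(out)
        for c1 in(0,1.57,3.14,-1.57):
            for c7 in (0,1.57,3.14,-1.57):
                r=least_squares(res,[c1,c7],max_nfev=12);best.append((r.cost,s,r.x))
    best.sort(key=lambda b:b[0])
    for b in best[:4]:print(b)
E
python3 kin.py
```

```text
(np.float64(9.907522273905505e-17), (-1, 1, -1, 1, -1, 1, -1), array([-3.76975039e-10,  3.14159265e+00]))
(np.float64(9.907522324968661e-17), (-1, 1, -1, 1, -1, 1, -1), array([-3.76965620e-10,  3.14159265e+00]))
(np.float64(9.907522340849242e-17), (-1, 1, -1, 1, -1, 1, -1), array([-3.77111279e-10,  3.14159265e+00]))
(np.float64(9.907522378072051e-17), (-1, 1, -1, 1, -1, 1, -1), array([-3.76937472e-10, -3.14159265e+00]))
```

```bash
cat >> kin.py <<'E'
    s=(-1,1,-1,1,-1,1,-1)
    A=[];b=[]
    for r in L:
        A.append(np.array([fk(r[:7],s,0,np.pi,e)[0] for e in np.eye(12)]).T);b.append(r[7:10])
    A=np.vstack(A);b=np.concatenate(b)
    for cols in ([0,1,2,3],[0,1,2,3,4,6,8],[0,1,2,3,5,7,9],list(range(10)),list(range(12))):
        x,_,rk,sv=np.linalg.lstsq(A[:,cols],b,rcond=None);print(cols,x.round(4),'res',abs(A[:,cols]@x-b).max().round(5),rk)
E
python3 kin.py|tail -5
```

```text
-4.000e-04] res 0.0 7
[0, 1, 2, 3, 4, 5, 6, 7, 8, 9] [ 2.871e-01  5.418e-01  4.725e-01  3.270e-01 -0.000e+00 -3.050e-02
 -0.000e+00 -3.140e-02  0.000e+00 -4.000e-04] res 0.0 10
[0, 1, 2, 3, 4, 5, 6, 7, 8, 9, 10, 11] [ 2.871e-01  5.418e-01  4.725e-01  3.270e-01 -0.000e+00 -3.050e-02
 -0.000e+00 -3.140e-02 -0.000e+00 -4.000e-04 -0.000e+00 -0.000e+00] res 0.0 12
```

```bash
cat > ik.py <<'E'
from tgt import *
from kin import fk
from scipy.optimize import least_squares
S=(-1,1,-1,1,-1,1,-1);D=np.array([.2871,.5418,.4725,.327,0,-.0305,0,-.0314,0,-.0004,0,0])
lo=np.array([-2.96,-.34,-1.41,.24,-1.37,.17,-2.96]);hi=np.array([2.96,2.1,1.46,2.44,4.51,1.92,2.96])
def ik(q0,p,M,reg=.002,mar=.03):
    def f(q):
        pp,mm=fk(q,S,0,np.pi,D);return np.r_[(pp-p)*5,R.from_matrix(mm.T@M).as_rotvec(),reg*(q-q0)]
    r=least_squares(f,np.clip(q0,lo+mar+.001,hi-mar-.001),bounds=(lo+mar,hi-mar),xtol=1e-12,ftol=1e-12)
    pp,mm=fk(r.x,S,0,np.pi,D);return r.x,np.linalg.norm(pp-p),R.from_matrix(mm.T@M).magnitude()
EYE=np.array([.5421,.0424,.3]);PS=-1.756
def lc(y,z,th): # hook centre rel. eye (mm) -> light centre world
    F=frame(PS,np.deg2rad(th));ysd=np.array([np.cos(PS),np.sin(PS),0])
    return EYE+ysd*y/1000+np.array([0,0,z/1000])-F[:,2]*.0995
DK=([.4758,-.217,.078],-1.664,45)
WP=[(-36,-100,60),(-36,-60,68),(-36,-36,72),(-28,-26,72),(-16,-26,72),(-6,-30,52),(0,-30,40),(0,-30,20),(0,-30,0),(0,-38,0)]
if __name__=="__main__":
    q=bot.get_obs()['q']
    for be in (0,10,15,20):
        print('beta',be);qq=q
        seq=[(*DK,.12),(*DK,0),([.4758,-.25,.15],-1.70,50,0)]+[(lc(*w),PS,w[2],0) for w in WP]
        for c,ps,th,b in seq:
            qq,e,a=ik(qq,*target(c,ps,th,be,b));print(np.round(c,3),th,qq.round(2),'err',e.round(4),a.round(3))
E
python3 ik.py
```

```text
beta 0Traceback (most recent call last):
  File "ik.py", line 23, in <module>
    qq,e,a=ik(qq,*target(c,ps,th,be,b));print(np.round(c,3),th,qq.round(2),'err',e.round(4),a.round(3))
                                                                                            ^^^^^^^
AttributeError: 'float' object has no attribute 'round'
```

```bash
sed -i "s/e.round(4),a.round(3)/round(float(e),4),round(float(a),3)/" ik.py; python3 ik.py
```

```text
beta 0
[ 0.476 -0.217  0.078] 45 [ 0.25  0.85  0.81  1.69 -0.96  1.69  1.32] err 0.0 0.0
[ 0.476 -0.217  0.078] 45 [ 0.15  0.9   0.74  1.85 -1.07  1.52  1.39] err 0.0 0.0
[ 0.476 -0.25   0.15 ] 50 [ 0.11  0.79  0.85  1.82 -1.    1.55  1.28] err 0.0 0.0
[ 0.533 -0.007  0.15 ] 60 [-0.49  0.6   0.9   2.07 -1.12  1.17  0.9 ] err 0.0 0.0
[ 0.532 -0.013  0.203] 68 [-0.67  0.52  1.07  2.03 -0.94  1.15  0.7 ] err 0.0 0.0
[ 0.531 -0.015  0.233] 72 [-0.78  0.49  1.16  1.99 -0.84  1.17  0.6 ] err 0.0 0.0
[ 0.53  -0.023  0.243] 72 [-0.77  0.48  1.17  1.98 -0.82  1.18  0.59] err 0.0 0.0
[ 0.528 -0.035  0.243] 72 [-0.75  0.48  1.17  1.98 -0.82  1.19  0.61] err 0.0 0.0
[ 0.529 -0.029  0.209] 52 [-0.42  0.57  0.96  2.02 -1.12  1.37  0.94] err 0.0 0.0
[ 0.53  -0.02   0.194] 40 [-0.25  0.66  0.84  2.03 -1.25  1.51  1.08] err 0.0 0.0
[0.536 0.009 0.177] 20 [ 0.11  0.73  0.38  2.02 -1.34  1.56  1.21] err 0.0 0.0
[0.542 0.042 0.17 ] 0 [ 0.47  0.9  -0.12  1.97 -1.34  1.54  1.28] err 0.0 0.0
[0.542 0.042 0.162] 0 [ 0.47  0.91 -0.12  1.97 -1.34  1.54  1.29] err 0.0 0.0
beta 10
[ 0.476 -0.217  0.078] 45 [ 0.
[... 2450 characters left out ...]
[-0.99  0.68  1.33  2.   -0.79  1.11  0.52] err 0.0 0.0
[ 0.531 -0.015  0.233] 72 [-1.06  0.69  1.41  1.96 -0.72  1.16  0.46] err 0.0 0.0
[ 0.53  -0.023  0.243] 72 [-1.05  0.68  1.43  1.96 -0.7   1.17  0.46] err 0.0 0.0
[ 0.528 -0.035  0.243] 72 [-1.03  0.67  1.43  1.96 -0.69  1.17  0.48] err 0.0 0.0
[ 0.529 -0.029  0.209] 52 [-0.76  0.6   1.22  2.02 -0.95  1.21  0.73] err 0.0 0.0
[ 0.53  -0.02   0.194] 40 [-0.58  0.61  1.09  2.04 -1.1   1.3   0.89] err 0.0 0.0
[0.536 0.009 0.177] 20 [-0.34  0.71  0.88  2.06 -1.32  1.51  1.11] err 0.0 0.0
[0.542 0.042 0.17 ] 0 [ 0.19  0.7   0.19  2.03 -1.34  1.43  1.17] err 0.0 0.0
[0.542 0.042 0.162] 0 [ 0.21  0.72  0.18  2.03 -1.34  1.42  1.19] err 0.0 0.0
```

>>> step_arm([
  [0.9, 0.1, 0.6, 0, 0.009, 0.002],
  [0.9, 0.1, 0.6, 0, 0.009, 0.002],
  [0.9, 0.1, 0.6, 0, 0, 0],
  [0.9, 0.1, 0.6, 0, 0, 0],
  [0.9, 0, 0.5, 0, 0, 0],
  [0.9, 0, 0.3, 0, 0, 0],
  [0, 0, 0, 0, 0, 0],
])

```text
t: 4.72
eef_pos: [0.4736, -0.257, 0.1946]
tool_rot: [0.309, 0.655, 0.599, -0.341]
contact_force: [0.4, -0.7, 0.1]
gripper_width: 0.999
```

```bash
python3 st.py
cat > look.py <<'E'
import sys
from h import *
tag=sys.argv[1]
cs=[]
for n,(r0,r1,c0,c1) in {"side":(60,330,180,400),"top":(140,310,150,420)}.items():
    p,d=bot.read_camera(n);np.savez(f"{n}_{tag}.npz",p=p,d=d)
    c=p[r0:r1,c0:c1,::-1];cs.append(cv2.resize(c,None,fx=1,fy=1))
s=2.
a=cv2.resize(cs[0],(326,400),interpolation=cv2.INTER_CUBIC);b=cv2.resize(cs[1],(470,296),interpolation=cv2.INTER_CUBIC)
b=np.vstack([b,np.zeros((104,470,3),np.uint8)])
cv2.imwrite(f"pics/{tag}.png",np.hstack([a,b]))
E
python3 look.py pre
python3 - <<'E'
from tgt import *
for b in (.12,0): print(delta(*target([.4758,-.217,.078],-1.664,45,10,b)))
E
```

```text
t 4.72 q [ 0.066  0.695  0.904  1.776 -0.885  1.565  1.206] 
pos [ 0.4736 -0.257   0.1946] F [ 0.43 -0.72  0.08] T [-0.59  0.02 -0.  ] w 0.999
x [ 0.049  0.574 -0.817] y [ 0.996 -0.091 -0.004] z [-0.077 -0.814 -0.576]
(array([ 0.52547447, -0.06666218,  0.84325638]), array([ 1.34882497e-04,  9.18433576e-05, -3.75981074e-05]))
(array([ 3.52547388, -0.06737016,  0.84152487]), array([ 1.34882497e-04,  9.18433576e-05, -3.75981074e-05]))
```

View pics/pre.png

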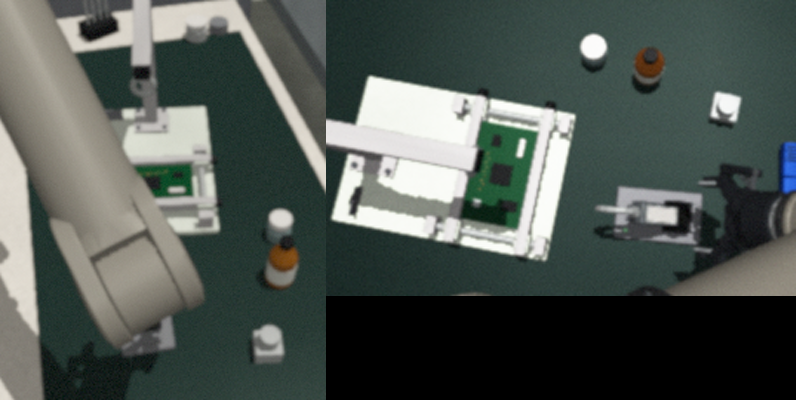

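>>> step_arm([
  [0.3, -0.07, 0.84, 0, 0, 0],
  [0.7, 0, 0, 0, 0, 0],
  [0.7, 0, 0, 0, 0, 0],
  [0.7, 0, 0, 0, 0, 0],
  [0.6, 0, 0, 0, 0, 0],
  [0.52, 0, 0, 0, 0, 0],
  [0, 0, 0, 0, 0, 0],
])

```text
t: 5.7
eef_pos: [0.4765, -0.2047, 0.0615]
tool_rot: [0.311, 0.655, 0.598, -0.341]
contact_force: [-0.3, 0.7, -0.3]
gripper_width: 1.003
```

```bash
python3 st.py
python3 - <<'E'
from tgt import *
for b in (0,): print(delta(*target([.4758,-.217,.078],-1.664,45,10,b)))
E
python3 look.py at
```

```text
t 5.7 q [ 0.049  0.833  0.79   1.915 -1.044  1.362  1.339] 
pos [ 0.4765 -0.2047  0.0615] F [-0.33  0.69 -0.27] T [-0.6   0.1  -0.04] w 1.003
x [ 0.052  0.572 -0.819] y [ 0.996 -0.091 -0.001] z [-0.075 -0.815 -0.574]
(array([-0.04719069,  0.01228795,  0.01592487]), array([ 0.00018073, -0.00017559,  0.00025455]))
```

View pics/at.png

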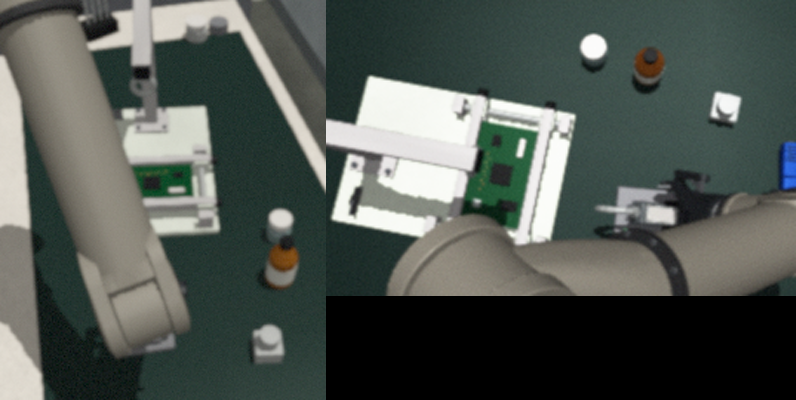

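>>> step_arm([
  [0, 0, 0, 0, 0, 0],
  [0, 0, 0, 0, 0, 0],
  [0, 0, 0, 0, 0, 0],
  [0, 0, 0, 0, 0, 0],
  [0, 0, 0, 0, 0, 0],
  [0, 0, 0, 0, 0, 0],
], fingers=1, force=70)

```text
t: 6.55
eef_pos: [0.4769, -0.2064, 0.0626]
tool_rot: [0.312, 0.656, 0.597, -0.341]
contact_force: [0.7, -1.6, 5.3]
gripper_width: 0.405
```

```bash
python3 st.py
```

```text
t 6.55 q [ 0.05   0.832  0.792  1.914 -1.044  1.362  1.339] 
pos [ 0.4769 -0.2064  0.0626] F [ 0.74 -1.6   5.31] T [-0.35  0.02 -0.03] w 0.405
x [ 0.055  0.57  -0.82 ] y [ 0.996 -0.093  0.002] z [-0.075 -0.816 -0.573]
```

>>> step_arm([
  [-0.15, 0, 0.03, 0, 0, 0],
  [-0.25, 0, 0.04, 0, 0, 0],
  [-0.3, 0, 0.05, 0, 0, 0],
  [-0.4, 0, 0.07, 0, 0, 0],
  [-0.5, 0, 0.09, 0, 0, 0],
  [-0.5, 0, 0.09, 0, 0, 0],
  [-0.4, 0, 0.07, 0, 0, 0],
  [0, 0, 0, 0, 0, 0],
])

```text
t: 7.55
eef_pos: [0.4699, -0.279, 0.1349]
tool_rot: [0.312, 0.656, 0.596, -0.341]
contact_force: [0.3, 1.1, -2.6]
gripper_width: 0.411
```

```bash
python3 st.py; python3 look.py out
```

```text
t 7.55 q [ 0.133  0.786  0.859  1.782 -0.933  1.508  1.294] 
pos [ 0.4699 -0.279   0.1349] F [ 0.32  1.07 -2.55] T [-0.86  0.07  0.01] w 0.411
x [ 0.055  0.569 -0.82 ] y [ 0.996 -0.094  0.002] z [-0.076 -0.817 -0.572]
```

View pics/out.png

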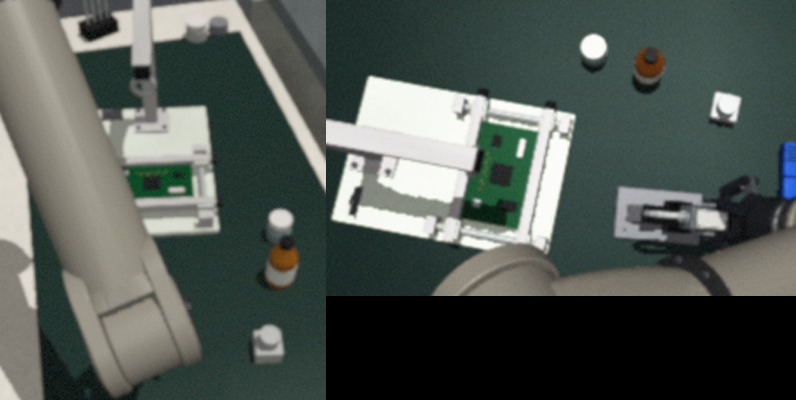

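```bash
cat > grasp.py <<'E'
import sys
from h import *
from fit2 import sdL
from scipy.optimize import least_squares
def fitg(tag,cams=("side","top"),ymax=.015):
    o=bot.get_obs();p0=o['eef_pos'];M0=rq(o['tool_rot']).as_matrix()
    for n in cams:
        z=np.load(f"{n}_{tag}.npz");C=cloud(n,z['d']);d=z['d']
        T=(C-p0)@M0
        # nominal light frame in tool: x_t=-(cb y+sb z), y_t=-x
        def tol(T,v): # tool pts -> light; v: dx,dz (m), dbeta
            b=np.deg2rad(10)+v[2];q=T-np.array([-.0187+v[0],v[3] if len(v)>3 else 0,v[1]])
            # light axes in tool: tool x=-(cb y+sb z); tool z = x×y
            y=np.array([-np.cos(b),0,np.sin(b)]);z=np.array([-np.sin(b),0,-np.cos(b)]);x=np.array([0,-1.,0])
            return np.c_[q@x,q@y,q@z]
        s=sdL(tol(T.reshape(-1,3),[0,0,0])).reshape(d.shape)
        m=(d>0)&(s<.012)&(abs(T[...,1])<ymax)
        # drop points near finger zone
        A=T[m]
        if len(A)<30: print(n,'few',len(A));continue
        r=least_squares(lambda v:sdL(tol(A,v)),[0,0,0,0],loss='soft_l1',f_scale=.002)
        cov=np.sqrt(np.diag(np.linalg.pinv(r.jac.T@r.jac)))*.0015
        l=tol(A,r.x)
        print(n,len(A),'hookpts',(l[:,2]>.07).sum(),'dx dz mm',(r.x[:2]*1e3).round(2),'dbeta deg',np.rad2deg(r.x[2]).round(2),'dy',(r.x[3]*1e3).round(2),'med',np.median(abs(r.fun)).round(4),cov.round(5))
if __name__=="__main__":fitg(sys.argv[1])
E
python3 grasp.py out
```

```text
side few 0
top 421 hookpts 102 dx dz mm [-1.31  0.58] dbeta deg -0.3 dy 0.02 med 0.0008 [0.00013 0.00018 0.00294 0.00026]
```

```bash
cat > chk.py <<'E'
from ik import *
from kin import Rz,Ry
def pts(q):
    s,d=S,D
    A=Rz(s[0]*q[0]);p=np.array([0,0,d[0]])+A@[d[4],d[5],0]
    A=A@Ry(q[1])@Rz(s[2]*q[2]);e=p+A@[d[6],d[7],d[1]]
    A=A@Ry(q[3])@Rz(s[4]*q[4]);w=e+A@[d[8],d[9],d[2]]
    return p,e,w
ysd=np.array([np.cos(PS),np.sin(PS),0])
def segd(a,b,c,d,n=40):
    t=np.linspace(0,1,n)[:,None];X=a+(b-a)*t;Y=c+(d-c)*t
    return np.linalg.norm(X[:,None]-Y[None],axis=2).min()
q=bot.get_obs()['q'];be=10
seq=[([.4758,-.27,.17],-1.70,50),([.505,-.13,.17],PS,56)]+[(lc(*w),PS,w[2]) for w in WP]
for c,ps,th in seq:
    p,M=target(c,ps,th,be);q,e,a=ik(q,p,M);s,el,w=pts(q)
    A0=EYE+ysd*.017+[0,0,.0375];A1=EYE-ysd*.24+[0,0,.0375]
    P0=A1-[0,0,.3]
    print(np.round(p,3),th,q.round(2),'el',el.round(2),'w',w.round(2),'fore-arm d',segd(el,w,A0,A1).round(3),'tool',segd(w,p-M[:,0]*.073,A0,A1).round(3),'upper',segd(s,el,A0,A1).round(3),'err',round(float(e+a),4))
E
python3 chk.py
```

```text
[ 0.477 -0.261  0.154] 50 [ 0.02  0.72  0.92  1.83 -0.92  1.44  1.21] el [ 0.34 -0.06  0.71] w [ 0.46 -0.42  0.44] fore-arm d 0.382 tool 0.351 upper 0.398 err 0.0
[ 0.506 -0.123  0.153] 56 [-0.36  0.6   1.    2.01 -0.96  1.22  0.97] el [0.28 0.06 0.75] w [ 0.48 -0.25  0.45] fore-arm d 0.294 tool 0.214 upper 0.428 err 0.0
[ 0.534 -0.001  0.133] 60 [-0.65  0.6   1.01  2.06 -1.02  1.08  0.76] el [0.25 0.14 0.75] w [ 0.51 -0.11  0.44] fore-arm d 0.172 tool 0.095 upper 0.442 err 0.0
[ 0.532 -0.009  0.184] 68 [-0.84  0.57  1.2   2.02 -0.84  1.11  0.59] el [0.21 0.17 0.76] w [ 0.52 -0.08  0.5 ] fore-arm d 0.196 tool 0.066 upper 0.464 err 0.0
[ 0.532 -0.013  0.215] 72 [-0.94  0.56  1.29  1.98 -0.76  1.14  0.51] el [0.19 0.19 0.76] w [ 0.52 -0.06  0.54] fore-arm d 0.218 tool 0.056 upper 0.472 err 0.0
[ 0.53  -0.021  0.225] 72 [-0.94  0.55  1.31  1.97 -0.74  1.16  0.51] el [0.18 0.18 0.76] w [ 0.52 -0.07  0.55] fore-arm d 0.23 tool 0.062 upper 0.474 err 0.0
[ 0.528 -0.032  0.225] 72 [-0.91  0.55  1.31  1.97 -0.74  1.16  0.53] el [0.19 0.18 0.77] w [ 0.52 -0.08  0.55] fore-arm d 0.236 tool 0.074 upper 0.473 err 0.0
[ 0.53  -0.02   0.192] 52 [-0.59  0.56  1.09  2.02 -1.03  1.27  0.83] el [0.25 0.11 0.76] w [ 0.5  -0.17  0.48] fore-arm d 0.246 tool 0.109 upper 0.449 err 0.0
[ 0.533 -0.009  0.179] 40 [-0.41  0.62  0.96  2.04 -1.18  1.39  0.99] el [0.29 0.07 0.74] w [ 0.49 -0.22  0.43] fore-arm d 0.254 tool 0.128 upper 0.425 err 0.0
[0.539 0.025 0.167] 20 [-0.11  0.7   0.64  2.04 -1.34  1.54  1.16] el [ 0.34 -0.02  0.71] w [ 0.49 -0.25  0.33] fore-arm d 0.253 tool 0.148 upper 0.392 err 0.0
[0.545 0.061 0.167] 0 [ 0.36  0.79  0.01  2.   -1.34  1.48  1.23] el [ 0.34 -0.19  0.67] w [ 0.49 -0.26  0.22] fore-arm d 0.281 tool 0.162 upper 0.412 err 0.0
[0.545 0.061 0.159] 0 [ 0.37  0.81  0.01  2.   -1.34  1.47  1.24] el [ 0.34 -0.2   0.66] w [ 0.49 -0.26  0.22] fore-arm d 0.281 tool 0.17 upper 0.408 err 0.0
```

```bash
cat > rows.py <<'E'
from ik import *
from scipy.spatial.transform import Slerp
import json
# chain from the commanded (measured) pose through (center,psi,th) waypoints with n rows each; report rows, rounding error carried
def rows(seq,be=10,dx=0.0,dz=0.0,db=0.0,cur=None):
    o=bot.get_obs();p,M=cur or (o['eef_pos'].copy(),rq(o['tool_rot']).as_matrix());out=[]
    for c,ps,th,n in seq:
        pt,Mt=target(c,ps,th,be+db)
        pt=pt-Mt[:,0]*dx-Mt[:,2]*dz   # light sits dx,dz off nominal in the tool
        p0=p.copy();M0=M.copy();rv=R.from_matrix(M0.T@Mt).as_rotvec()
        for k in range(1,n+1):
            f=k/n;pk=p0+(pt-p0)*f;Mk=M0@R.from_rotvec(rv*f).as_matrix()
            d=M.T@(pk-p)/.04;r=R.from_matrix(M.T@Mk).as_rotvec()/(2*np.pi)
            d=d.round(2);r=r.round(3);out.append([float(x) for x in np.r_[d,r]])
            p=p+M@(d*.04);M=M@R.from_rotvec(r*2*np.pi).as_matrix()
    for i in range(0,len(out),8): print(json.dumps(out[i:i+8]))
    return p,M
E
python3 - <<'E'
from rows import *
rows([([.4758,-.27,.17],-1.70,50,3),([.505,-.13,.17],PS,56,5),(lc(-36,-110,60),PS,60,5),(lc(-36,-110,60),PS,60,1)],dx=-.0007,dz=.0005)
E
```

```text
[[-0.05, 0.05, -0.21, 0.002, -0.005, 0.001], [-0.06, 0.04, -0.22, 0.001, -0.004, 0.001], [-0.06, 0.05, -0.21, 0.002, -0.005, 0.001], [0.36, 0.06, -0.61, 0.002, -0.003, 0.001], [0.34, 0.04, -0.61, 0.001, -0.004, 0.001], [0.33, 0.04, -0.62, 0.002, -0.003, 0.0], [0.32, 0.04, -0.63, 0.001, -0.003, 0.001], [0.3, 0.02, -0.64, 0.002, -0.004, 0.001]]
[[0.39, 0.02, -0.51, -0.0, -0.002, 0.0], [0.39, 0.03, -0.51, -0.0, -0.002, 0.0], [0.38, 0.02, -0.52, -0.0, -0.002, 0.0], [0.37, 0.03, -0.53, -0.0, -0.003, 0.0], [0.36, 0.02, -0.53, -0.0, -0.002, 0.0], [0.0, 0.0, 0.0, -0.0, 0.0, 0.0]]
```

Run:
```python
from rows import *
rows([([.4758,-.27,.20],-1.70,50,3),([.505,-.13,.19],PS,56,5),(lc(-36,-110,60),PS,60,5),(lc(-36,-110,60),PS,60,1)],dx=-.0007,dz=.0005)
```

```text
[[-0.26, 0.05, -0.36, 0.002, -0.005, 0.001], [-0.26, 0.04, -0.35, 0.001, -0.004, 0.001], [-0.28, 0.05, -0.34, 0.002, -0.005, 0.001], [0.4, 0.06, -0.58, 0.002, -0.003, 0.001], [0.39, 0.04, -0.59, 0.001, -0.004, 0.001], [0.37, 0.04, -0.6, 0.002, -0.003, 0.0], [0.37, 0.04, -0.61, 0.001, -0.003, 0.001], [0.35, 0.02, -0.62, 0.002, -0.004, 0.001]]
[[0.48, 0.02, -0.47, -0.0, -0.002, 0.0], [0.48, 0.03, -0.47, -0.0, -0.002, 0.0], [0.47, 0.02, -0.48, -0.0, -0.002, 0.0], [0.46, 0.03, -0.49, -0.0, -0.003, 0.0], [0.46, 0.02, -0.5, -0.0, -0.002, 0.0], [-0.0, 0.0, 0.0, -0.0, 0.0, 0.0]]
```

>>> step_arm([
  [-0.26, 0.05, -0.36, 0.002, -0.005, 0.001],
  [-0.26, 0.04, -0.35, 0.001, -0.004, 0.001],
  [-0.28, 0.05, -0.34, 0.002, -0.005, 0.001],
  [0.4, 0.06, -0.58, 0.002, -0.003, 0.001],
  [0.39, 0.04, -0.59, 0.001, -0.004, 0.001],
  [0.37, 0.04, -0.6, 0.002, -0.003, 0.0],
  [0.37, 0.04, -0.61, 0.001, -0.003, 0.001],
  [0.35, 0.02, -0.62, 0.002, -0.004, 0.001],
])

```text
t: 8.65
eef_pos: [0.5061, -0.12, 0.1719]
tool_rot: [0.348, 0.644, 0.536, -0.421]
contact_force: [-0.4, 0.5, -2.2]
gripper_width: 0.412
```

```bash
python3 st.py
python3 - <<'E'
from rows import *
rows([(lc(-36,-110,60),PS,60,6),(lc(-36,-110,60),PS,60,1)],dx=-.0007,dz=.0005)
E
```

```text
t 8.65 q [-0.387  0.571  1.022  1.999 -0.926  1.237  0.925] 
pos [ 0.5061 -0.12    0.1719] F [-0.38  0.54 -2.25] T [-0.63  0.1  -0.02] w 0.412
x [ 0.072  0.398 -0.915] y [ 0.983 -0.184 -0.002] z [-0.169 -0.899 -0.404]
[[0.4, 0.02, -0.39, -0.0, -0.002, 0.0], [0.39, 0.03, -0.39, -0.0, -0.002, 0.0], [0.39, 0.02, -0.39, -0.0, -0.001, 0.0], [0.38, 0.02, -0.4, -0.0, -0.002, 0.0], [0.38, 0.03, -0.4, -0.0, -0.002, 0.0], [0.37, 0.02, -0.41, -0.0, -0.002, 0.0], [0.0, 0.0, 0.0, -0.0, 0.0, 0.0]]
```

>>> step_arm([
  [0.4, 0.02, -0.39, 0, -0.002, 0],
  [0.39, 0.03, -0.39, 0, -0.002, 0],
  [0.39, 0.02, -0.39, 0, -0.001, 0],
  [0.38, 0.02, -0.4, 0, -0.002, 0],
  [0.38, 0.03, -0.4, 0, -0.002, 0],
  [0.37, 0.02, -0.41, 0, -0.002, 0],
  [0, 0, 0, 0, 0, 0],
  [0, 0, 0, 0, 0, 0],
])

```text
t: 9.65
eef_pos: [0.5344, -0.0026, 0.123]
tool_rot: [0.367, 0.63, 0.523, -0.443]
contact_force: [-0.1, -0.9, -2.1]
gripper_width: 0.409
```

```bash
python3 st.py; python3 look.py under; python3 grasp.py under
```

```text
t 9.65 q [-0.635  0.611  0.988  2.066 -1.028  1.061  0.776] 
pos [ 0.5344 -0.0026  0.123 ] F [-0.11 -0.94 -2.11] T [-0.54  0.05 -0.03] w 0.409
x [ 0.062  0.334 -0.941] y [ 0.983 -0.185 -0.001] z [-0.174 -0.924 -0.339]
side 293 hookpts 0 dx dz mm [-0.09 -2.58] dbeta deg 0.17 dy 0.02 med 0.0012 [0.0002  0.00034 0.00623 0.00266]
top 183 hookpts 12 dx dz mm [-0.2  -0.17] dbeta deg -0.15 dy -0.24 med 0.0012 [0.00057 0.00033 0.01255 0.00056]
```

View pics/under.png

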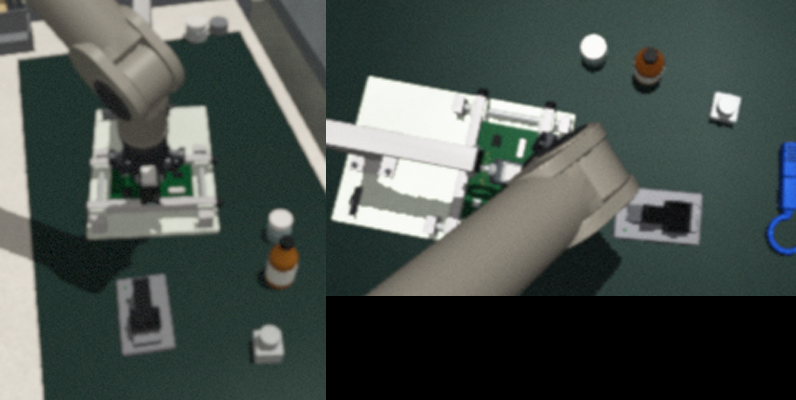

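```bash
sed -i 's/EYE=np.array.*/EYE=np.array([.5425,.0425,.3])/' ik.py
python3 - <<'E'
from rows import *
rows([(lc(-36,-60,68),PS,68,4),(lc(-36,-38,72),PS,72,3),(lc(-36,-38,72),PS,72,1)],dx=-.0005,dz=.0003)
E
```

```text
Traceback (most recent call last):
  File "ik.py", line 13, in lc
    F=frame(PS,np.deg2rad(th));ysd=np.array([np.cos(PS),np.sin(PS),0])
            ^^
NameError: name 'PS' is not defined. Did you mean: 'S'?
```

```bash
sed -i 's/^EYE=np.array.*/EYE=np.array([.5425,.0425,.3]);PS=-1.756/' ik.py
python3 - <<'E'
from rows import *
rows([(lc(-36,-60,68),PS,68,4),(lc(-36,-38,72),PS,72,3),(lc(-36,-38,72),PS,72,1)],dx=-.0005,dz=.0003)
E
```

```text
[[-0.37, -0.0, -0.1, -0.0, -0.005, -0.0], [-0.37, -0.01, -0.08, -0.0, -0.006, -0.0], [-0.38, -0.0, -0.07, -0.0, -0.005, -0.0], [-0.37, -0.01, -0.06, -0.0, -0.006, -0.0], [-0.24, 0.0, -0.02, -0.0, -0.004, 0.0], [-0.24, 0.0, -0.01, -0.0, -0.003, 0.0], [-0.23, 0.0, -0.01, -0.0, -0.004, 0.0], [-0.0, 0.0, 0.0, -0.0, 0.0, 0.0]]
```

>>> step_arm([
  [-0.37, 0, -0.1, 0, -0.005, 0],
  [-0.37, -0.01, -0.08, 0, -0.006, 0],
  [-0.38, 0, -0.07, 0, -0.005, 0],
  [-0.37, -0.01, -0.06, 0, -0.006, 0],
  [-0.24, 0, -0.02, 0, -0.004, 0],
  [-0.24, 0, -0.01, 0, -0.003, 0],
  [-0.23, 0, -0.01, 0, -0.004, 0],
  [0, 0, 0, 0, 0, 0],
])

```text
t: 10.75
eef_pos: [0.5327, -0.0108, 0.2124]
tool_rot: [0.419, 0.58, 0.482, -0.505]
contact_force: [0.1, 1.0, -1.9]
gripper_width: 0.412
```

```bash
python3 st.py; python3 look.py up; python3 grasp.py up;python3 - <<'E'
from rows import *
rows([(lc(-28,-26,72),PS,72,3),(lc(-16,-26,72),PS,72,4),(lc(-16,-26,72),PS,72,1)],dx=-.0005,dz=.0003)
z=np.load('side_up.npz');c=z['p'][90:190,220:330,::-1];cv2.imwrite('pics/upz.png',cv2.resize(c,None,fx=5,fy=5,interpolation=cv2.INTER_CUBIC))
E
```

```text
t 10.75 q [-0.924  0.537  1.251  1.981 -0.732  1.118  0.478] 
pos [ 0.5327 -0.0108  0.2124] F [ 0.05  1.   -1.94] T [-0.19  0.04  0.  ] w 0.412
x [ 0.025  0.136 -0.99 ] y [ 0.983 -0.184  0.   ] z [-0.182 -0.974 -0.139]
side 403 hookpts 0 dx dz mm [-1.9  -1.77] dbeta deg 0.35 dy -4.24 med 0.001 [0.00013 0.00024 0.00454 0.00034]
top few 3
[[-0.11, 0.0, 0.06, -0.0, 0.0, 0.0], [-0.12, 0.01, 0.06, -0.0, 0.0, 0.0], [-0.11, -0.0, 0.07, -0.0, 0.0, 0.0], [-0.01, -0.0, 0.07, -0.0, 0.0, 0.0], [-0.01, -0.0, 0.08, -0.0, 0.0, 0.0], [-0.01, -0.0, 0.07, -0.0, 0.0, 0.0], [-0.02, -0.0, 0.07, -0.0, 0.0, 0.0], [0.0, -0.0, 0.0, -0.0, 0.0, 0.0]]
```

View pics/up.png

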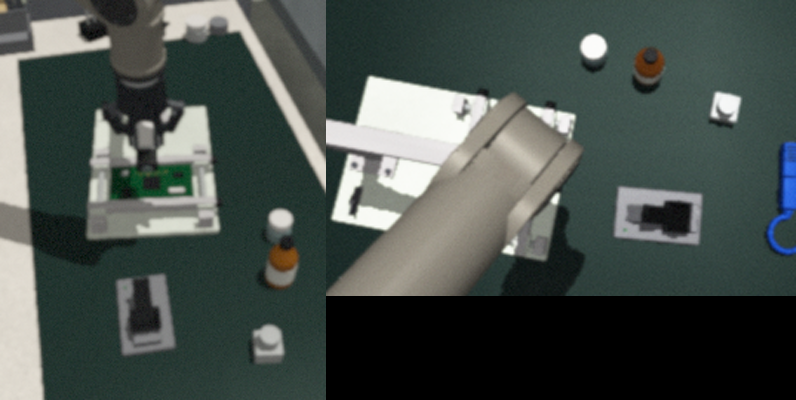

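View pics/upz.png

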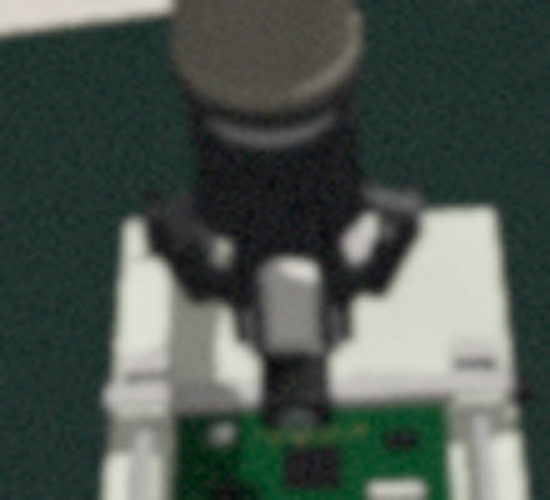

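>>> step_arm([
  [-0.11, 0, 0.06, 0, 0, 0],
  [-0.12, 0.01, 0.06, 0, 0, 0],
  [-0.11, 0, 0.07, 0, 0, 0],
  [-0.01, 0, 0.07, 0, 0, 0],
  [0, 0, 0, 0, 0, 0],
])

```text
t: 11.48
eef_pos: [0.5303, -0.0234, 0.2243]
tool_rot: [0.419, 0.581, 0.482, -0.505]
contact_force: [-0.9, 0.9, -2.3]
gripper_width: 0.41
```

>>> step_arm([
  [-0.01, 0, 0.07, 0, 0, 0],
  [-0.01, 0, 0.07, 0, 0, 0],
  [0, 0, 0, 0, 0, 0],
])

```text
t: 11.85
eef_pos: [0.5293, -0.029, 0.2244]
tool_rot: [0.419, 0.581, 0.482, -0.505]
contact_force: [-0.2, 0.1, -1.7]
gripper_width: 0.409
```

```bash
python3 st.py;python3 - <<'E'
from rows import *
rows([(lc(-16,-26,72),PS,72,2),(lc(-11,-27,62),PS,62,4),(lc(-11,-27,62),PS,62,1)],dx=-.0005,dz=.0003)
E
```

```text
t 11.85 q [-0.905  0.52   1.268  1.97  -0.707  1.14   0.491] 
pos [ 0.5293 -0.029   0.2244] F [-0.16  0.1  -1.68] T [-0.24  0.02  0.02] w 0.409
x [ 0.025  0.137 -0.99 ] y [ 0.983 -0.185 -0.001] z [-0.183 -0.973 -0.139]
[[-0.0, -0.0, 0.04, -0.0, 0.0, 0.0], [-0.01, -0.0, 0.03, -0.0, 0.0, 0.0], [0.1, -0.0, -0.02, -0.0, 0.007, 0.0], [0.11, -0.0, -0.01, -0.0, 0.007, 0.0], [0.11, -0.0, -0.0, -0.0, 0.007, 0.0], [0.1, -0.0, -0.01, -0.0, 0.007, 0.0], [0.0, -0.0, 0.0, -0.0, -0.0, 0.0]]
```

>>> step_arm([
  [0, 0, 0.04, 0, 0, 0],
  [-0.01, 0, 0.03, 0, 0, 0],
  [0.1, 0, -0.02, 0, 0.007, 0],
  [0.11, 0, -0.01, 0, 0.007, 0],
  [0.11, 0, 0, 0, 0.007, 0],
  [0.1, 0, -0.01, 0, 0.007, 0],
  [0, 0, 0, 0, 0, 0],
])

```text
t: 12.72
eef_pos: [0.5294, -0.0275, 0.2081]
tool_rot: [0.374, 0.623, 0.517, -0.453]
contact_force: [0.3, 0.7, -1.6]
gripper_width: 0.41
```

```bash
python3 st.py;python3 - <<'E'
from rows import *
rows([(lc(-6,-29,52),PS,52,3),(lc(0,-30,40),PS,40,4),(lc(0,-30,40),PS,40,1)],dx=-.0005,dz=.0003)
E
```

```text
t 12.72 q [-0.725  0.496  1.138  1.998 -0.843  1.164  0.636] 
pos [ 0.5294 -0.0275  0.2081] F [ 0.34  0.72 -1.59] T [-0.48  0.07  0.01] w 0.41
x [ 0.056  0.305 -0.951] y [ 0.983 -0.186 -0.001] z [-0.177 -0.934 -0.31 ]
[[0.14, 0.0, -0.02, -0.0, 0.009, 0.0], [0.14, 0.0, -0.02, -0.0, 0.009, 0.0], [0.15, 0.0, -0.01, -0.0, 0.01, 0.0], [0.11, 0.0, -0.02, -0.0, 0.008, 0.0], [0.11, 0.0, -0.02, -0.0, 0.008, -0.0], [0.11, 0.0, -0.02, -0.0, 0.009, -0.0], [0.11, 0.0, -0.0, -0.0, 0.008, -0.0], [0.0, 0.0, -0.0, -0.0, -0.0, -0.0]]
```

>>> step_arm([
  [0.14, 0, -0.02, 0, 0.009, 0],
  [0.14, 0, -0.02, 0, 0.009, 0],
  [0.15, 0, -0.01, 0, 0.01, 0],
  [0.11, 0, -0.02, 0, 0.008, 0],
  [0.11, 0, -0.02, 0, 0.008, 0],
  [0.11, 0, -0.02, 0, 0.009, 0],
  [0.11, 0, 0, 0, 0.008, 0],
  [0, 0, 0, 0, 0, 0],
])

```text
t: 13.72
eef_pos: [0.5332, -0.0078, 0.1786]
tool_rot: [0.269, 0.697, 0.579, -0.326]
contact_force: [0.0, 0.1, -1.8]
gripper_width: 0.409
```

```bash
python3 st.py;python3 look.py in;python3 grasp.py in
python3 - <<'E'
from rows import *
rows([(lc(0,-30,20),PS,20,8),(lc(0,-30,20),PS,20,1)],dx=-.0005,dz=.0003)
E
```

```text
t 13.72 q [-0.366  0.581  0.882  2.033 -1.148  1.344  0.958] 
pos [ 0.5332 -0.0078  0.1786] F [ 0.01  0.07 -1.83] T [-1.    0.22 -0.03] w 0.409
x [ 0.117  0.631 -0.767] y [ 0.983 -0.185 -0.002] z [-0.143 -0.754 -0.642]
side 135 hookpts 4 dx dz mm [-1.7  -1.96] dbeta deg 2.57 dy 5.48 med 0.0011 [0.00087 0.00055 0.01976 0.0005 ]
top 387 hookpts 48 dx dz mm [-1.04  0.22] dbeta deg -0.75 dy -0.34 med 0.0009 [0.00015 0.00023 0.00354 0.00036]
[[0.1, -0.0, -0.06, -0.0, 0.007, 0.0], [0.09, -0.0, -0.05, -0.0, 0.007, 0.0], [0.11, -0.0, -0.04, -0.0, 0.007, 0.0], [0.1, -0.0, -0.05, -0.0, 0.007, 0.0], [0.1, -0.01, -0.03, -0.0, 0.007, 0.0], [0.11, 0.0, -0.04, -0.0, 0.007, 0.0], [0.11, 0.0, -0.03, -0.0, 0.007, 0.0], [0.1, 0.0, -0.02, -0.0, 0.007, 0.0]]
[[0.0, 0.0, 0.0, -0.0, -0.0, 0.0]]
```

View pics/in.png

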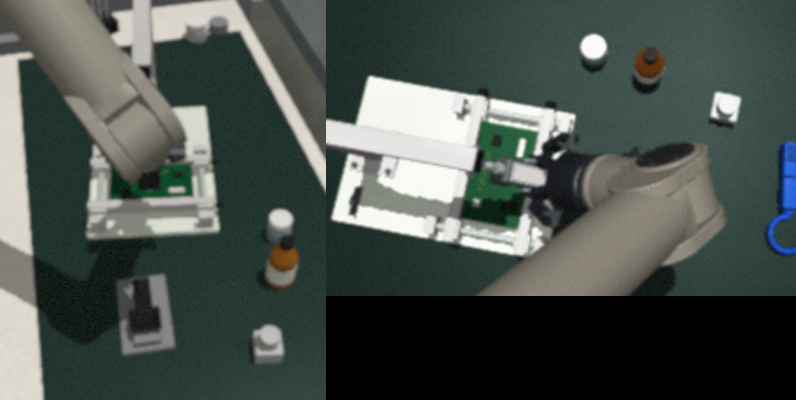

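>>> step_arm([
  [0.1, 0, -0.06, 0, 0.007, 0],
  [0.09, 0, -0.05, 0, 0.007, 0],
  [0.11, 0, -0.04, 0, 0.007, 0],
  [0.1, 0, -0.05, 0, 0.007, 0],
  [0.1, -0.01, -0.03, 0, 0.007, 0],
  [0.11, 0, -0.04, 0, 0.007, 0],
  [0, 0, 0, 0, 0, 0],
])

```text
t: 14.7
eef_pos: [0.5373, 0.0174, 0.1696]
tool_rot: [0.19, 0.734, 0.609, -0.231]
contact_force: [0.1, -0.4, -2.0]
gripper_width: 0.412
```

```bash
python3 st.py
python3 - <<'E'
from rows import *
rows([(lc(0,-30,15),PS,15,4),(lc(0,-30,8),PS,8,4),(lc(0,-30,0),PS,0,8)],dx=-.0005,dz=.0003)
E
```

```text
t 14.7 q [-0.183  0.677  0.718  2.043 -1.307  1.508  1.12 ] 
pos [0.5373 0.0174 0.1696] F [ 0.13 -0.37 -2.02] T [-1.21  0.23  0.01] w 0.412
x [ 0.151  0.807 -0.571] y [ 0.983 -0.185 -0.002] z [-0.108 -0.56  -0.821]
[[0.1, 0.0, -0.04, -0.0, 0.007, 0.0], [0.11, 0.01, -0.04, -0.0, 0.007, 0.0], [0.1, -0.0, -0.04, -0.0, 0.006, 0.0], [0.11, 0.0, -0.03, -0.0, 0.007, 0.0], [0.07, 0.0, -0.03, -0.0, 0.005, 0.0], [0.07, 0.0, -0.03, -0.0, 0.005, 0.0], [0.08, 0.0, -0.03, -0.0, 0.005, 0.0], [0.07, 0.0, -0.02, -0.0, 0.005, -0.0]]
[[0.04, 0.0, -0.02, -0.0, 0.003, -0.0], [0.04, 0.0, -0.02, -0.0, 0.002, -0.0], [0.05, 0.0, -0.02, -0.0, 0.003, -0.0], [0.04, 0.0, -0.01, -0.0, 0.003, -0.0], [0.04, 0.0, -0.02, -0.0, 0.003, -0.0], [0.05, 0.0, -0.01, -0.0, 0.002, -0.0], [0.04, 0.0, -0.02, -0.0, 0.003, -0.0], [0.04, 0.0, -0.01, -0.0, 0.003, -0.0]]
```

>>> step_arm([
  [0.1, 0, -0.04, 0, 0.007, 0],
  [0.11, 0.01, -0.04, 0, 0.007, 0],
  [0.1, 0, -0.04, 0, 0.006, 0],
  [0, 0, 0, 0, 0, 0],
])

```text
t: 15.2
eef_pos: [0.5403, 0.0301, 0.1676]
tool_rot: [0.152, 0.747, 0.62, -0.184]
contact_force: [0.5, -0.4, -2.4]
gripper_width: 0.411
```

```bash
python3 st.py
python3 - <<'E'
from rows import *
rows([(lc(0,-30,15),PS,15,1),(lc(0,-30,10),PS,10,3),(lc(0,-30,0),PS,0,8)],dx=-.0005,dz=.0003)
E
```

```text
t 15.2 q [-0.067  0.705  0.577  2.039 -1.348  1.543  1.168] 
pos [0.5403 0.0301 0.1676] F [ 0.53 -0.4  -2.44] T [-1.23  0.19 -0.  ] w 0.411
x [ 0.163  0.871 -0.464] y [ 0.983 -0.185 -0.001] z [-0.087 -0.456 -0.886]
[[0.11, -0.0, -0.02, -0.0, 0.007, 0.0], [0.07, -0.0, -0.03, -0.0, 0.005, -0.0], [0.07, -0.0, -0.02, -0.0, 0.004, -0.0], [0.08, -0.0, -0.03, -0.0, 0.005, -0.0], [0.05, -0.0, -0.02, -0.0, 0.004, -0.0], [0.05, -0.0, -0.03, -0.0, 0.003, -0.0], [0.05, -0.0, -0.02, -0.0, 0.004, -0.0], [0.06, -0.0, -0.02, -0.0, 0.003, -0.0]]
[[0.05, -0.0, -0.02, -0.0, 0.004, -0.0], [0.05, -0.0, -0.02, -0.0, 0.003, -0.0], [0.06, -0.0, -0.02, -0.0, 0.004, -0.0], [0.05, -0.0, -0.01, -0.0, 0.003, -0.0]]
```

>>> step_arm([
  [0.05, 0, -0.01, 0, 0.003, 0],
  [0.06, 0, -0.01, 0, 0.004, 0],
  [0.07, 0, -0.03, 0, 0.005, 0],
  [0.07, 0, -0.02, 0, 0.004, 0],
  [0, 0, 0, 0, 0, 0],
])

```text
t: 15.82
eef_pos: [0.5423, 0.0402, 0.166]
tool_rot: [0.121, 0.756, 0.627, -0.146]
contact_force: [0.0, -0.2, -2.0]
gripper_width: 0.411
```

```bash
python3 st.py
python3 - <<'E'
from rows import *
rows([(lc(0,-30,0),PS,0,12)],dx=-.0005,dz=.0003)
E
```

```text
t 15.82 q [ 0.068  0.72   0.401  2.03  -1.357  1.53   1.194] 
pos [0.5423 0.0402 0.166 ] F [ 0.02 -0.24 -1.96] T [-1.4   0.2  -0.02] w 0.411
x [ 0.171  0.912 -0.373] y [ 0.983 -0.185 -0.001] z [-0.07  -0.366 -0.928]
[[0.04, -0.0, -0.02, -0.0, 0.003, -0.0], [0.04, -0.0, -0.02, -0.0, 0.003, -0.0], [0.04, -0.0, -0.02, -0.0, 0.002, -0.0], [0.04, -0.0, -0.01, -0.0, 0.003, -0.0], [0.04, -0.0, -0.02, -0.0, 0.003, -0.0], [0.04, -0.0, -0.02, -0.0, 0.003, -0.0], [0.05, -0.0, -0.01, -0.0, 0.002, -0.0], [0.04, -0.0, -0.02, -0.0, 0.003, -0.0]]
[[0.04, -0.0, -0.01, -0.0, 0.003, -0.0], [0.04, -0.0, -0.01, -0.0, 0.003, -0.0], [0.05, -0.01, -0.01, -0.0, 0.002, -0.0], [0.04, 0.0, -0.02, -0.0, 0.003, -0.0]]
```

>>> step_arm([
  [0.04, 0, -0.02, 0, 0.003, 0],
  [0.04, 0, -0.02, 0, 0.003, 0],
  [0.04, 0, -0.02, 0, 0.002, 0],
  [0.04, 0, -0.01, 0, 0.003, 0],
  [0.04, 0, -0.02, 0, 0.003, 0],
  [0, 0, 0, 0, 0, 0],
])

```text
t: 16.58
eef_pos: [0.5438, 0.0488, 0.1665]
tool_rot: [0.093, 0.761, 0.632, -0.113]
contact_force: [-0.1, 0.8, -2.8]
gripper_width: 0.413
```

```bash
python3 st.py
python3 - <<'E'
from rows import *
rows([(lc(0,-30,0),PS,0,7)],dx=-.0005,dz=.0003)
E
```

```text
t 16.57 q [ 0.182  0.743  0.251  2.021 -1.359  1.52   1.213] 
pos [0.5438 0.0488 0.1665] F [-0.13  0.84 -2.83] T [-1.42  0.31  0.08] w 0.413
x [ 0.177  0.941 -0.289] y [ 0.983 -0.185 -0.001] z [-0.055 -0.284 -0.957]
[[0.04, -0.0, -0.02, -0.0, 0.003, -0.0], [0.04, -0.0, -0.01, -0.0, 0.002, -0.0], [0.05, -0.0, -0.02, -0.0, 0.003, -0.0], [0.04, -0.0, -0.01, -0.0, 0.003, -0.0], [0.04, -0.0, -0.01, -0.0, 0.002, -0.0], [0.04, -0.0, -0.02, -0.0, 0.003, -0.0], [0.05, -0.0, -0.01, -0.0, 0.003, -0.0]]
```

>>> step_arm([
  [0.04, 0, -0.02, 0, 0.003, 0],
  [0.04, 0, -0.01, 0, 0.002, 0],
  [0.05, 0, -0.02, 0, 0.003, 0],
  [0.04, 0, -0.01, 0, 0.003, 0],
  [0.04, 0, -0.01, 0, 0.002, 0],
  [0.04, 0, -0.02, 0, 0.003, 0],
  [0.05, 0, -0.01, 0, 0.003, 0],
  [0, 0, 0, 0, 0, 0],
])

```text
t: 17.58
eef_pos: [0.5461, 0.0613, 0.1674]
tool_rot: [0.055, 0.767, 0.636, -0.067]
contact_force: [0.2, -0.3, -3.0]
gripper_width: 0.416
```

```bash
python3 st.py; python3 look.py up0; python3 grasp.py up0;python3 - <<'E'
from rows import *
rows([(lc(0,-34,0),PS,0,2),(lc(0,-40,0),PS,0,4)],dx=-.0005,dz=.0003)
z=np.load('side_up0.npz');c=z['p'][60:200,210:370,::-1];cv2.imwrite('pics/up0z.png',cv2.resize(c,None,fx=4,fy=4,interpolation=cv2.INTER_CUBIC))
E
```

```text
t 17.57 q [ 0.318  0.793  0.066  2.006 -1.361  1.51   1.24 ] 
pos [0.5461 0.0613 0.1674] F [ 0.23 -0.34 -3.02] T [-1.5   0.24 -0.01] w 0.416
x [ 0.182  0.968 -0.173] y [ 0.983 -0.185 -0.001] z [-0.033 -0.17  -0.985]
side 435 hookpts 134 dx dz mm [ 0.12 -1.71] dbeta deg -0.42 dy -1.81 med 0.0011 [0.00016 0.00021 0.00343 0.00025]
top 187 hookpts 49 dx dz mm [-0.98 -0.33] dbeta deg -0.21 dy -0.86 med 0.0007 [0.00018 0.00025 0.0037  0.00036]
[[0.01, -0.0, 0.05, -0.0, 0.0, -0.0], [0.0, -0.0, 0.05, -0.0, 0.0, -0.0], [0.01, -0.0, 0.04, -0.0, 0.0, -0.0], [0.0, -0.0, 0.03, -0.0, 0.0, -0.0], [0.01, -0.0, 0.04, -0.0, 0.0, -0.0], [0.01, -0.0, 0.04, -0.0, 0.0, -0.0]]
```

View pics/up0.png

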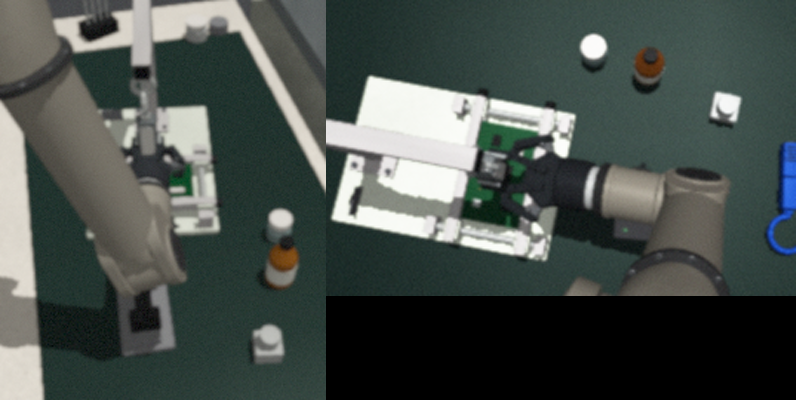

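View pics/up0z.png

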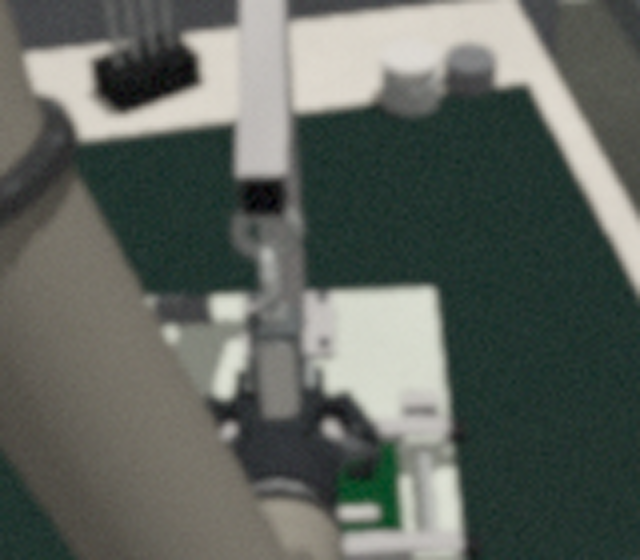

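>>> step_arm([
  [0.01, 0, 0.05, 0, 0, 0],
  [0, 0, 0.05, 0, 0, 0],
  [0.01, 0, 0.04, 0, 0, 0],
  [0, 0, 0.03, 0, 0, 0],
  [0, 0, 0, 0, 0, 0],
])

```text
t: 18.3
eef_pos: [0.5461, 0.061, 0.1607]
tool_rot: [0.055, 0.767, 0.636, -0.067]
contact_force: [-0.1, -0.2, -2.7]
gripper_width: 0.413
```

>>> step_arm([
  [0, 0, 0.03, 0, 0, 0],
  [0, 0, 0, 0, 0, 0],
  [0, 0, 0, 0, 0, 0],
])

```text
t: 18.68
eef_pos: [0.5461, 0.0608, 0.1596]
tool_rot: [0.055, 0.767, 0.636, -0.067]
contact_force: [0.1, 0.6, -2.1]
gripper_width: 0.41
```

```bash
python3 st.py
```

```text
t 18.68 q [ 0.321  0.808  0.064  2.003 -1.36   1.506  1.252] 
pos [0.5461 0.0608 0.1596] F [ 0.09  0.6  -2.13] T [-1.44  0.26 -0.02] w 0.41
x [ 0.181  0.968 -0.174] y [ 0.983 -0.184 -0.001] z [-0.033 -0.171 -0.985]
```

>>> step_arm([
  [0.01, 0, 0.03, 0, 0, 0],
  [0, 0, 0, 0, 0, 0],
  [0, 0, 0, 0, 0, 0],
])

```text
t: 19.05
eef_pos: [0.5462, 0.061, 0.1586]
tool_rot: [0.055, 0.767, 0.636, -0.067]
contact_force: [0.7, -0.7, 0.5]
gripper_width: 0.41
```

>>> step_arm([
  [0, 0, 0.03, 0, 0, 0],
  [0, 0, 0, 0, 0, 0],
  [0, 0, 0, 0, 0, 0],
])

```text
t: 19.42
eef_pos: [0.5463, 0.0612, 0.1585]
tool_rot: [0.055, 0.766, 0.637, -0.066]
contact_force: [-0.6, 0.6, 4.5]
gripper_width: 0.412
```

>>> step_arm([
  [0, 0, -0.02, 0, 0, 0],
  [0, 0, 0, 0, 0, 0],
  [0, 0, 0, 0, 0, 0],
], force=20)

```text
t: 19.8
eef_pos: [0.5462, 0.061, 0.1584]
tool_rot: [0.055, 0.767, 0.636, -0.067]
contact_force: [0.2, -0.2, 5.0]
gripper_width: 0.408
```

```bash
python3 st.py; python3 look.py seat; python3 grasp.py seat
```

```text
t 19.8 q [ 0.322  0.811  0.061  2.003 -1.361  1.505  1.254] 
pos [0.5462 0.061  0.1584] F [ 0.22 -0.22  5.04] T [-0.01  0.01  0.05] w 0.408
x [ 0.181  0.968 -0.173] y [ 0.983 -0.184 -0.   ] z [-0.032 -0.17  -0.985]
side 443 hookpts 139 dx dz mm [ 0.16 -1.81] dbeta deg -0.37 dy -2.1 med 0.001 [0.00016 0.00019 0.00345 0.00024]
top 194 hookpts 52 dx dz mm [-0.92 -0.51] dbeta deg -0.12 dy -0.75 med 0.0008 [0.00018 0.00023 0.00381 0.00034]
```

View pics/seat.png

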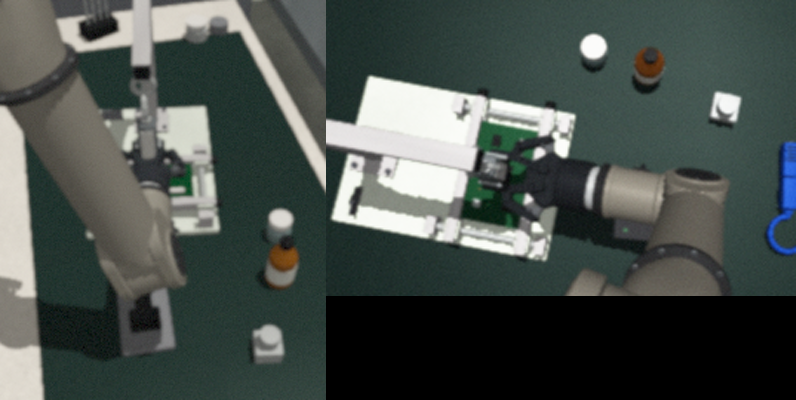

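>>> step_arm([
  [0, 0, -0.03, 0, 0, 0],
  [0, 0, 0, 0, 0, 0],
  [0, 0, 0, 0, 0, 0],
])

```text
t: 20.27
eef_pos: [0.546, 0.0609, 0.1586]
tool_rot: [0.056, 0.767, 0.636, -0.068]
contact_force: [-1.0, -0.2, 0.3]
gripper_width: 0.412
```

```bash
python3 st.py
```

```text
t 20.27 q [ 0.322  0.809  0.062  2.003 -1.36   1.503  1.252] 
pos [0.546  0.0609 0.1586] F [-1.05 -0.22  0.34] T [-1.08  0.19  0.03] w 0.412
x [ 0.182  0.968 -0.175] y [ 0.983 -0.185 -0.001] z [-0.034 -0.172 -0.985]
```

>>> step_arm([
  [0, 0, 0, 0, 0, 0],
  [0, 0, 0, 0, 0, 0],
  [0, 0, 0, 0, 0, 0],
  [0, 0, 0, 0, 0, 0],
], fingers=0.12)

```text
t: 20.78
eef_pos: [0.5461, 0.0611, 0.1591]
tool_rot: [0.055, 0.767, 0.636, -0.067]
contact_force: [-0.0, -0.2, 0.4]
gripper_width: 0.443
```

```bash
python3 st.py; python3 look.py rel; python3 grasp.py rel
```

```text
t 20.77 q [ 0.322  0.809  0.061  2.003 -1.36   1.504  1.252] 
pos [0.5461 0.0611 0.1591] F [-0.02 -0.18  0.39] T [-1.04  0.23  0.02] w 0.443
x [ 0.181  0.968 -0.174] y [ 0.983 -0.184 -0.001] z [-0.033 -0.171 -0.985]
side 435 hookpts 145 dx dz mm [-0.9  -0.96] dbeta deg -0.67 dy -2.03 med 0.0011 [0.00017 0.00019 0.0035  0.00025]
top 201 hookpts 54 dx dz mm [-2.38  0.34] dbeta deg -0.49 dy -1.44 med 0.0007 [0.00018 0.00022 0.00373 0.00034]
```

>>> step_arm([
  [0, 0, 0, 0, 0, 0],
  [0, 0, 0, 0, 0, 0],
  [0, 0, 0, 0, 0, 0],
  [0, 0, 0, 0, 0, 0],
], fingers=-0.1)

```text
t: 21.38
eef_pos: [0.5461, 0.0611, 0.1591]
tool_rot: [0.055, 0.767, 0.636, -0.067]
contact_force: [0.1, 0.1, -1.0]
gripper_width: 0.553
```

>>> step_arm([
  [0, 0, 0, 0, 0, 0],
  [0, 0, 0, 0, 0, 0],
  [0, 0, 0, 0, 0, 0],
  [0, 0, 0, 0, 0, 0],
], fingers=-1)

```text
t: 21.88
eef_pos: [0.5461, 0.0611, 0.1591]
tool_rot: [0.055, 0.767, 0.636, -0.067]
contact_force: [-0.3, 1.5, -0.4]
gripper_width: 0.999
```

```bash
python3 st.py; python3 look.py rel2; python3 grasp.py rel2;python3 look.py rel3; python3 grasp.py rel3
```

```text
t 21.88 q [ 0.322  0.809  0.061  2.003 -1.36   1.504  1.252] 
pos [0.5461 0.0611 0.1591] F [-0.26  1.53 -0.44] T [-1.01  0.2   0.01] w 0.999
x [ 0.181  0.968 -0.174] y [ 0.983 -0.184 -0.001] z [-0.033 -0.171 -0.985]
side 443 hookpts 146 dx dz mm [-0.98 -1.16] dbeta deg -0.52 dy -3.18 med 0.001 [0.00017 0.0002  0.00357 0.0002 ]
top 199 hookpts 54 dx dz mm [-2.16 -0.07] dbeta deg -0.45 dy -2.09 med 0.0008 [0.00018 0.00024 0.00372 0.00035]
side 443 hookpts 148 dx dz mm [-0.86 -1.14] dbeta deg -0.6 dy -3.12 med 0.001 [0.00016 0.0002  0.00346 0.0002 ]
top 195 hookpts 52 dx dz mm [-2.09  0.23] dbeta deg -0.42 dy -2.15 med 0.0008 [0.00018 0.00023 0.00389 0.00037]
```

View pics/rel2.png

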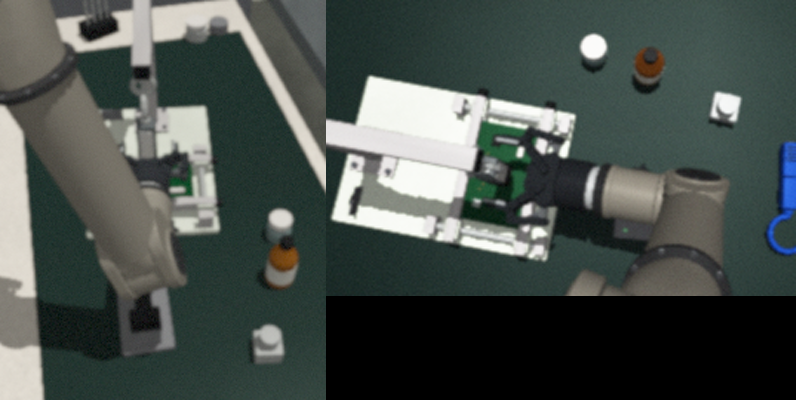

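Run:
```python
from ik import *
from chk import pts
o=bot.get_obs();q=o['q'];M=rq(o['tool_rot']).as_matrix();p=o['eef_pos']
for d in (.03,.06,.09,.12):
    q,e,a=ik(q,p-M[:,0]*d,M,mar=.005);print(d,q.round(2),e,a,[x.round(2) for x in pts(q)[1:]])
```

```text
[ 0.477 -0.261  0.154] 50 [ 0.26  0.58  0.53  1.82 -0.73  1.28  1.03] el [ 0.26 -0.13  0.75] w [ 0.46 -0.42  0.44] fore-arm d 0.431 tool 0.351 upper 0.463 err 0.0
[ 0.506 -0.123  0.153] 56 [-0.04  0.43  0.51  1.99 -0.73  1.03  0.74] el [ 0.22 -0.05  0.79] w [ 0.48 -0.25  0.45] fore-arm d 0.307 tool 0.214 upper 0.479 err 0.0
[ 0.534 -0.001  0.133] 60 [-0.29  0.42  0.47  2.04 -0.74  0.86  0.5 ] el [0.21 0.   0.79] w [ 0.51 -0.11  0.44] fore-arm d 0.172 tool 0.095 upper 0.473 err 0.0
[ 0.533 -0.009  0.184] 68 [-0.44  0.33  0.57  2.   -0.5   0.91  0.24] el [0.17 0.02 0.81] w [ 0.52 -0.08  0.5 ] fore-arm d 0.196 tool 0.066 upper 0.491 err 0.0
[ 0.532 -0.013  0.215] 72 [-0.52  0.29  0.62  1.96 -0.37  0.96  0.11] el [0.15 0.02 0.81] w [ 0.52 -0.06  0.54] fore-arm d 0.218 tool 0.056 upper 0.498 err 0.0
[ 0.531 -0.02   0.225] 72 [-0.51  0.27  0.62  1.95 -0.36  0.98  0.11] el [0.14 0.01 0.81] w [ 0.52 -0.07  0.55] fore-arm d 0.23 tool 0.062 upper 0.5 err 0.0
[ 0.528 -0.032  0.225] 72 [-0.49  0.27  0.63  1.95 -0.36  0.99  0.13] el [0.14 0.01 0.81] w [ 0.52 -0.08  0.55] fore-arm d 0.236 tool 0.0
[... 741 characters left out ...]
34 -0.2   0.66] w [ 0.49 -0.26  0.22] fore-arm d 0.281 tool 0.17 upper 0.408 err 0.0
0.03 [ 0.36  0.81  0.08  1.98 -1.32  1.54  1.24] 2.96884478414338e-08 2.8068706685511444e-07 [array([ 0.34, -0.19,  0.66]), array([ 0.48, -0.28,  0.22])]
0.06 [ 0.39  0.81  0.11  1.96 -1.28  1.58  1.23] 2.9562766024596622e-08 2.786151881786543e-07 [array([ 0.34, -0.21,  0.66]), array([ 0.48, -0.31,  0.23])]
0.09 [ 0.42  0.81  0.13  1.93 -1.24  1.62  1.22] 2.9564439862624e-08 2.7780727325870126e-07 [array([ 0.33, -0.22,  0.66]), array([ 0.47, -0.34,  0.23])]
0.12 [ 0.46  0.81  0.15  1.9  -1.2   1.65  1.21] 2.970420846573903e-08 2.783904058910497e-07 [array([ 0.32, -0.23,  0.66]), array([ 0.47, -0.37,  0.24])]
```

>>> step_arm([
  [-0.15, 0, 0, 0, 0, 0],
  [-0.25, 0, 0, 0, 0, 0],
  [-0.3, 0, 0, 0, 0, 0],
  [0, 0, 0, 0, 0, 0],
])

```text
t: 22.58
eef_pos: [0.5413, 0.0322, 0.1639]
tool_rot: [0.056, 0.767, 0.635, -0.068]
contact_force: [0.0, -0.5, 0.9]
gripper_width: 0.996
```

```bash
python3 st.py
```

```text
t 22.57 q [ 0.356  0.806  0.084  1.985 -1.32   1.538  1.241] 
pos [0.5413 0.0322 0.1639] F [ 0.03 -0.47  0.88] T [-1.05  0.21 -0.04] w 0.996
x [ 0.184  0.967 -0.175] y [ 0.982 -0.187 -0.   ] z [-0.033 -0.172 -0.985]
```

>>> step_arm([
  [-0.4, 0, 0, 0, 0, 0],
  [-0.4, 0, 0, 0, 0, 0],
  [-0.4, 0, 0, 0, 0, 0],
  [-0.4, 0, 0, 0, 0, 0],
  [-0.4, 0, 0, 0, 0, 0],
  [-0.2, 0, 0, 0, 0, 0],
  [0, 0, 0, 0, 0, 0],
  [0, 0, 0, 0, 0, 0],
])

```text
t: 23.58
eef_pos: [0.525, -0.0505, 0.1793]
tool_rot: [0.055, 0.766, 0.637, -0.067]
contact_force: [0.1, -0.5, 0.5]
gripper_width: 1.003
```

```bash
python3 st.py; for t in a b c; do python3 look.py fin$t; done
cat > fin.py <<'E'
import sys
from h import *
from fit2 import sdL
from scipy.optimize import least_squares
E=np.array([.5425,.0425,.3]);PS=-1.756
ys=np.array([np.cos(PS),np.sin(PS),0]);xs=np.array([ys[1],-ys[0],0])
for t in sys.argv[1:]:
    for n in("side","top"):
        z=np.load(f"{n}_{t}.npz");C=cloud(n,z['d']);Q=(C-(E-[0,0,.1375]))
        L=np.stack([Q@xs,Q@ys,Q[...,2]],-1)
        m=(z['d']>0)&(sdL(L.reshape(-1,3)).reshape(L.shape[:2])<.012)&(L[...,2]<.112)
        A=L[m]
        def f(v): return sdL(R.from_rotvec([v[3],v[4],v[5]]).inv().apply(A-v[:3]))
        if len(A)<40: print(t,n,'few',len(A));continue
        r=least_squares(f,np.zeros(6),loss='soft_l1',f_scale=.002)
        print(t,n,len(A),'pos mm',(r.x[:3]*1e3).round(2),'rot deg',np.rad2deg(r.x[3:]).round(2),'seat-eyebar',((r.x[:3]+R.from_rotvec(r.x[3:]).apply([0,0,.12])-[0,0,.12])*1e3).round(1))
E
python3 fin.py fina finb finc
```

```text
t 23.57 q [ 0.454  0.81   0.143  1.908 -1.206  1.648  1.208] 
pos [ 0.525  -0.0505  0.1793] F [ 0.13 -0.51  0.46] T [-1.01  0.18  0.02] w 1.003
x [ 0.181  0.968 -0.173] y [ 0.983 -0.183 -0.001] z [-0.033 -0.17  -0.985]
fina side 518 pos mm [ 3.13 -0.25  1.88] rot deg [-0.15 -0.26  1.27] seat-eyebar [2.6 0.1 1.9]
fina top 206 pos mm [1.42 1.52 0.14] rot deg [ 0.41  0.4  -0.31] seat-eyebar [2.3 0.7 0.1]
finb side 519 pos mm [ 3.22 -0.21  1.46] rot deg [ 0.17 -0.44 -0.19] seat-eyebar [ 2.3 -0.6  1.5]
finb top 205 pos mm [1.46 1.5  0.17] rot deg [ 0.27  0.46 -0.56] seat-eyebar [2.4 0.9 0.2]
finc side 520 pos mm [ 3.59 -0.31  1.99] rot deg [ 0.12 -0.43 -0.85] seat-eyebar [ 2.7 -0.5  2. ]
finc top 207 pos mm [1.43 1.43 0.27] rot deg [0.55 0.36 0.47] seat-eyebar [2.2 0.3 0.3]
```

View pics/finc.png

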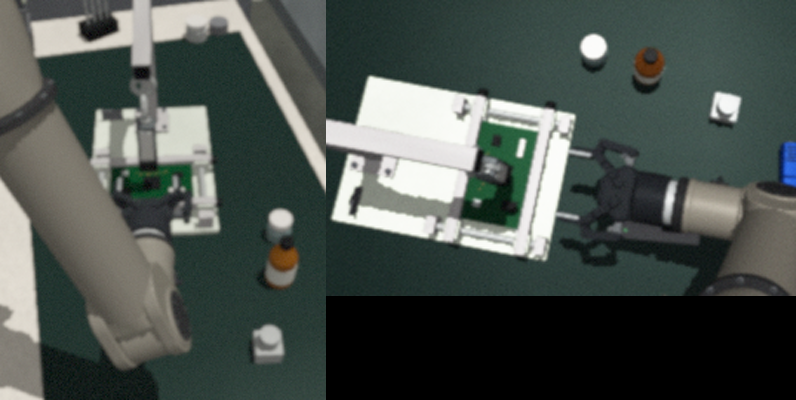

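>>> step_arm([
  [0, 0, 0, 0, 0, 0],
  [0, 0, 0, 0, 0, 0],
  [0, 0, 0, 0, 0, 0],
  [0, 0, 0, 0, 0, 0],
  [0, 0, 0, 0, 0, 0],
  [0, 0, 0, 0, 0, 0],
  [0, 0, 0, 0, 0, 0],
  [0, 0, 0, 0, 0, 0],
])

```text
t: 24.88
eef_pos: [0.5251, -0.0512, 0.1793]
tool_rot: [0.055, 0.767, 0.636, -0.067]
contact_force: [0.2, -0.3, 0.1]
gripper_width: 1.0
```

```bash
for t in d e; do python3 look.py fin$t; done; python3 fin.py find fine; python3 -c "
from station import bot
print(bot.hand_in())"
```

```text
find side 517 pos mm [ 4.08 -0.37  1.2 ] rot deg [-0.2  -0.96 -0.78] seat-eyebar [2.1 0.1 1.2]
find top 207 pos mm [1.68 1.55 0.2 ] rot deg [ 0.45 -0.33 -0.72] seat-eyebar [1.  0.6 0.2]
fine side 520 pos mm [ 3.71 -0.32  1.7 ] rot deg [-0.28 -0.69 -1.07] seat-eyebar [2.3 0.3 1.7]
fine top 205 pos mm [1.37 1.54 0.28] rot deg [ 0.42  0.43 -0.08] seat-eyebar [2.3 0.7 0.3]
the job is handed in; nothing more can be done
None
```

The light is out of its dock and hanging by its hook in the eye. I handed the job in at about 25 s; it reports no verdict.

- **Insertion:** the hook's point went through the eye with the light tilted from 72° to upright, and no contact force showed on the way. I then lowered it about 1 mm at a time onto the eye's lower bar while still holding it. The force reading rose from about -2.5 N to between 4.5 and 5 N, which means roughly 7 N on the eye. I eased that off so that the eye carried about the light's own weight, then opened the fingers in stages and backed straight off by about 115 mm.
- **Last checks:** repeated fits from both cameras put the light within about 1° of vertical. The seat was about 1 to 3 mm from the eye's bar. Successive pictures showed no swing I could measure, the arm read no contact force, and the gripper was clear.
- **What disagreed:** the two cameras differ by about 2 mm on the light's position, which is about the stated calibration error. The eye was hidden behind the gripper while the hook went in, so that part relied on calibration and force readings.
- **Other objects:** the bottle, jar and nozzle looked unmoved in the pictures. I did not measure them again at the end.

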